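Set out the painting place

TASK

Get this painting place ready: take the stack of paint pots down from the palette and stand each pot upright, wholly on the round mat of its own colour, and slide the emptied white palette flat along the table under the bar of its black holder, fully home against the stop. Knock nothing over, and leave the water cup and the standing paint tube where they are.

Things in the scene. Friction and masses are not known exactly. Their poses are not given: they have to be found in the camera images.
- yellow_pot: yellow paint pot, a plain upright closed cylinder, diameter 32 mm, height 34 mm, yellow lid and white side with a yellow band; at the start it stands on top of the red pot. Origin: centre of its underside, z up.
- red_pot: red paint pot, a plain upright closed cylinder, diameter 48 mm, height 36 mm, red lid and white side with a red band; at the start it stands on top of the blue pot, under the yellow one. Origin: centre of its underside, z up.
- blue_pot: blue paint pot, a plain upright closed cylinder, diameter 66 mm, height 40 mm, blue lid and white side with a blue band; at the start it stands on the palette, about 30 mm from the palette's centre towards its +x end. Origin: centre of its underside, z up.
- palette: loose white flat plate on the table, 140 mm long (x) by 84 wide (y) by 8 thick, 0.2 kg. Black upright grip block near its -x end: 26 mm (x) by 22 mm (y), centred at x = -55 mm, y = 0, top 40 mm above the underside. Small dabs beside it are only colour. Origin: centre of the underside; x points from the block to the plain end, which enters the holder first.
- yellow_mat: flat round yellow mat, diameter 62 mm, 4 mm thick, fixed to the table; the place of the yellow pot (diameter 32 mm). Origin: centre of its underside, on the table; its top is 4 mm higher.
- red_mat: flat round red mat, diameter 78 mm, 4 mm thick, fixed to the table; the place of the red pot (diameter 48 mm). Origin: centre of its underside, on the table; its top is 4 mm higher.
- blue_mat: flat round blue mat, diameter 96 mm, 4 mm thick, fixed to the table; the place of the blue pot (diameter 66 mm). Origin: centre of its underside, on the table; its top is 4 mm higher.
- holder: black holder fixed to the table, no floor. Origin: on the table, where the palette's origin is when home (same x direction); x = insertion direction, open end at -x. Two rails 12 mm wide, 16 high, 100 apart inside, x = -11 to 84 mm. Stop face at x = 72. Aluminium bar across (124 mm) at x = 25 to 45, underside 16 mm, top 24 mm high. The grip block stays outside, before the bar.
- water_cup: clear plastic water cup, loose, diameter 72 mm at the rim, 85 mm high; not part of the work. Origin: centre of its underside.
- paint_tube: dark paint tube with a green band standing on its black cap, loose, diameter 38 mm, 118 mm high; not part of the work. Origin: centre of its underside.
Things that resemble listed ones, but are neither listed nor needed, are in the scene too. There is more than one size of the holder; the job needs the largest.

How it is judged:
By the outcome, as a careful person would: the job done as asked, in the order asked, and still so for the second after the job is handed in, with the robot touching nothing.
It also fails if it takes over 115 s, if anything falls off the work surface, if the arm or the gripper's body presses on something with over 40 N, if the wrist force passes 120 N, or if a joint passes its speed limit or range.

ROBOT

A 7-joint arm with a two-finger parallel gripper is mounted at the origin on the work surface. World frame = base frame: x ahead of the robot, y to its left, z up, the work surface at z = 0. Lengths are in mm, angles in rad, forces in N, time in s.
With the tool pointing down it reaches from about 400 to 875 mm from the base axis. Payload 4.4 kg.
Tool frame: the origin (TCP) lies at the very end of the fingers, on their centre line; the grasp point (between the pads) lies 19 mm behind it; z points along the fingers, x is the direction in which the jaws open and shut, and the axes are right-handed (so a half turn about z gives the same grasp; the last joint's range is limited). The gripper opens to 85 mm and grips with 20 to 120 N. Pads are 22 mm wide; open, the fingers measure 114 mm over their backs; the gripper's body (76 mm by 85 mm) begins 54 mm behind the grasp point. The pads swing forward as they close: fully open they stand 13 mm farther back than shut.
Start: joints at [1.191, 0.628, 0.038, 1.517, -0.027, 0.996, -0.02], TCP at [200.668, -618.264, 206.313] pointing down, gripper open.
Joint ranges: [-3.06, 3.06], [-0.37, 2.12], [-1.25, 1.32], [0.18, 2.47], [-1.1, 4.24], [0.23, 1.98], [-2.94, 2.94]. Speed limits (rad/s): [2.57, 2.57, 3.14, 3.14, 3.14, 3.14, 3.14].

INTERFACE

Orientations are given as [roll, pitch, yaw] about the fixed x, y, z axes, in that order (R = Rz(yaw) Ry(pitch) Rx(roll)).
In Python, from cell import telemetry, get_image, get_calibration, ctrl gives the robot as it stands. The module is installed in compiled form; this text tells all that it offers.
- The arm moves only by the tool arm_command, never from a script. Its arguments are lists of equal length, an entry for each row: "rot": the turn, a rotation vector about the world's x, y, z in degrees, a list of three; "slide": the shift along the world's x, y, z in mm, a list of three; "gripper": the finger opening in mm, from 0 to 85.4. A call has 1 to 5 rows; each row shifts and turns the pose as measured when the row begins; what a row does not reach is not made up. A row lasts 1/12 s, in which the tool goes at most 41.7 mm and 7.16 degrees, less where a joint would pass 70% of its speed; a pose out of reach is approached as far as the arm can. A call with a gripper value outside its range is refused whole. The fingers move at their own pace and stop on an object; the grip force is fixed at half the most. Time passes only in rows, so rows that do not move let the fingers close. It gives the time, the measured TCP pose, the force and the opening at its end, in the units of the state.
- telemetry.read_state(): the state, without advancing time (a new reading comes with each control period).
- get_image(name): name is "side" or "top"; returns (picture, depth): 480x640x3 uint8, red, green, blue; 480x640 float32, mm along the optical axis (not along the pixel's ray), 0 where there is no reading.
- get_calibration(name): a dict with "fx", "fy", "cx", "cy" (pixels), "xyz" and "attitude" of the camera in the world. Camera axes: x right, y up, looking along -z (the intrinsics and any distortion apply to the point x, -y, -z); pixel columns grow to the right and rows downward; lengths in mm; the calibration is good to about 2 mm. A picture is of the moment at which its call begins. get_calibration takes no time and is no camera call.
- ctrl.finish_job(): hands the job in, once; it reports no verdict.
The state is a dict: "clock": time; "qpos": joint angles; "qd": joint speeds; "tau": joint torques, N m; "eef_pos": TCP position; "tool_rot": TCP orientation; "force": force on the tool from outside, world axes, zero at the start; "torque": the same for the moment, N m; "width": finger opening in mm.
Only numpy, scipy, OpenCV 4.12 (cv2) and the standard library are available. Lean on these libraries where they do the work, as an engineer would, in place of code of your own. Each camera call takes 0.05 s, during which the arm holds its last target.

## Working session

There is one attempt and no reset: what is moved stays moved. The work goes in short steps, Python scripts to look and compute and a tool call to move; the robot and the scene stay as the last step left them, time stands still between calls to the robot, and variables do not carry over. Pictures are saved under pics/ and viewed, and the job is handed in when it is done.

Besides the shell and the picture viewer there is one more tool, called after "Request:" by a JSON object that holds its "fn" and its "kwargs". arm_command: Moves the arm, as the interface text tells. Its arguments: {"type":"object","properties":{"rot":{"type":"array"},"slide":{"type":"array"},"gripper":{"type":"array"}},"required":["rot","slide","gripper"]}

```bash
mkdir -p pics; python3 - <<'E'
from cell import telemetry,get_image,get_calibration
import cv2,numpy as np
print(telemetry.read_state())
for n in ("side","top"):
    print(n,get_calibration(n))
    p,d=get_image(n)
    np.savez(f"{n}0.npz",p=p,d=d)
    cv2.imwrite(f"pics/{n}0.png",p[:,:,::-1])
    print((d>0).mean(), np.median(d))
E
```

```text
{'clock': 0.0, 'qpos': array([ 1.19121395,  0.62934379,  0.03843945,  1.51837631, -0.02701679,
        0.99629455, -0.0199701 ]), 'qd': array([-0.00050298,  0.00018392,  0.00118062,  0.001186  ,  0.00044719,
       -0.00067925, -0.00032654]), 'tau': array([-2.03137593e-04, -5.63400793e+01,  1.22599360e+00, -1.93447387e+01,
        1.10557958e-02,  1.04357812e-02,  5.95713516e-06]), 'eef_pos': array([ 200.45252656, -617.60845857,  205.38794161]), 'tool_rot': array([ 3.14158305e+00,  1.90420141e-03, -1.25699136e+00]), 'force': array([0.21679553, 0.15411831, 0.50838459]), 'torque': array([-0.00258673,  0.08323682, -0.0571254 ]), 'width': 85.46444228777806}
side {'fx': 471.52145887897876, 'fy': 471.52145887897876, 'cx': 320.5638453427405, 'cy': 236.55204428728737, 'xyz': array([ 315.66579758, -686.32156314,  783.99379452]), 'attitude': array([ 0.82650537,  0.00094034, -0.39476519])}
0.996015625 1214.501
top {'fx': 587.2494894054761, 'fy': 587.2494894054761, 'cx': 313.4567790280944, 'cy': 244.56690530337045, 'xyz': array([ 483.01604061,    5.63405825, 1425.95237129]), 'attitude': array([ 0.10010281,  0.01080665, -1.57341991])}
0.9961848958333334 1431.8955
```

View pics/side0.png

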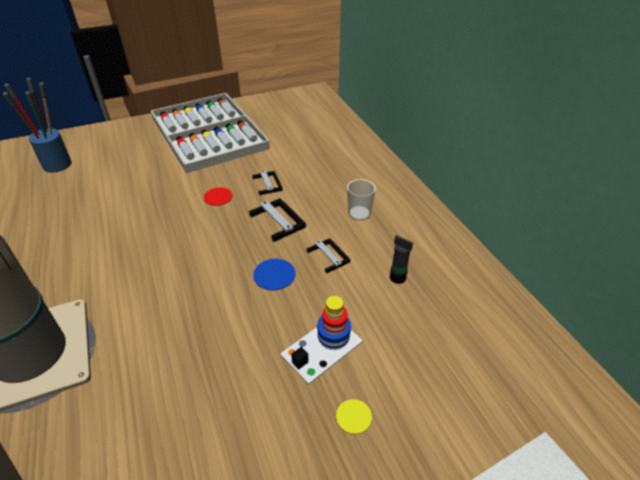

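View pics/top0.png

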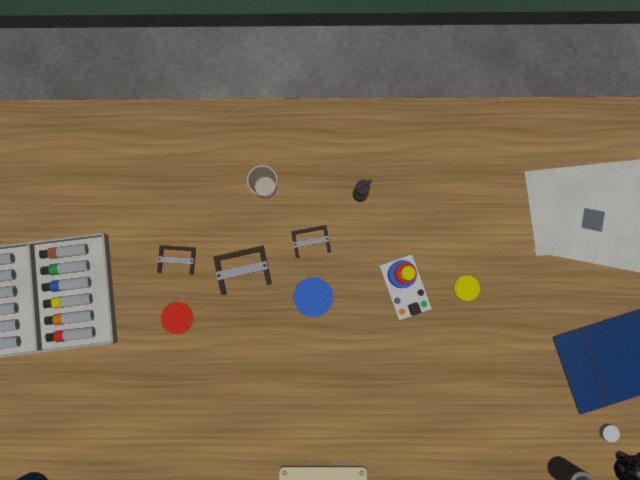

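```bash
cat > h.py <<'E'
import numpy as np,cv2
from scipy.spatial.transform import Rotation as R
from cell import telemetry,get_image,get_calibration
def ray(n,u,v):
    c=get_calibration(n); M=R.from_euler('xyz',c['attitude']).as_matrix()
    d=M@np.array([(u-c['cx'])/c['fx'],-(v-c['cy'])/c['fy'],-1.]); return c['xyz'],d
def onz(n,u,v,z):
    o,d=ray(n,u,v); return o+d*(z-o[2])/d[2]
def proj(n,P):
    c=get_calibration(n); M=R.from_euler('xyz',c['attitude']).as_matrix()
    q=M.T@(np.asarray(P,float)-c['xyz']); return c['cx']+c['fx']*q[0]/-q[2], c['cy']-c['fy']*q[1]/-q[2]
def mask(p,col):
    h=cv2.cvtColor(p,cv2.COLOR_RGB2HSV)
    H,S,V=h[...,0].astype(int),h[...,1],h[...,2]
    if col=='red': m=((H<6)|(H>172))&(S>180)&(V>90)
    if col=='yellow': m=(H>24)&(H<36)&(S>170)&(V>110)
    if col=='blue': m=(H>105)&(H<125)&(S>180)&(V>90)
    if col=='white': m=(S<50)&(V>150)
    return m.astype(np.uint8)
def blobs(m,amin=60):
    n,l,s,c=cv2.connectedComponentsWithStats(m)
    return [(c[i].round(2),s[i].tolist(),l==i) for i in range(1,n) if s[i,4]>=amin]
E
python3 - <<'E'
from h import *
for n in ('top','side'):
    p=np.load(n+'0.npz')['p']
    for c in ('red','yellow','blue'):
        for b in blobs(mask(p,c)):
            if n=='top' and not 120<b[0][0]<520: continue
            print(n,c,b[0],b[1],onz(n,*b[0],4).round(1),onz(n,*b[0],118).round(1))
p=np.load('top0.npz')['p']
cv2.imwrite('pics/t1.png',cv2.resize(p[230:330,360:490,::-1],None,fx=6,fy=6,interpolation=cv2.INTER_CUBIC))
cv2.imwrite('pics/t2.png',cv2.resize(p[220:340,150:340,::-1],None,fx=4,fy=4,interpolation=cv2.INTER_CUBIC))
p=np.load('side0.npz')['p']
cv2.imwrite('pics/s1.png',cv2.resize(p[280:390,260:390,::-1],None,fx=5,fy=5,interpolation=cv2.INTER_CUBIC))
E
```

```text
top red [400.79 273.26] [395, 264, 17, 19, 98] [ 555.4 -190.4    4. ] [ 549.6 -174.7  118. ]
top red [176.48 317.49] [161, 302, 32, 32, 793] [450.5 351.2   4. ] [453.1 323.5 118. ]
top yellow [407.49 272.68] [401, 266, 14, 14, 151] [ 556.7 -206.6    4. ] [ 550.8 -189.6  118. ]
top yellow [466.68 287.66] [454, 275, 26, 26, 528] [ 520.2 -348.3    4. ] [ 517.2 -319.9  118. ]
side red [217.54 195.93] [204, 188, 28, 17, 395] [446.7 351.9   4. ] [427.5 200.2 118. ]
side red [334.94 319.17] [322, 308, 26, 19, 223] [ 571.7 -146.6    4. ] [ 534.3 -225.5  118. ]
side yellow [334.06 302.61] [326, 296, 17, 14, 198] [ 587.6 -106.1    4. ] [ 547.9 -190.9  118. ]
side yellow [353.53 416.24] [336, 399, 36, 35, 970] [ 517.1 -349.1    4. ] [ 487.6 -398.4  118. ]
side blue [273.87 273.95] [254, 259, 41, 30, 953] [496.1  21.6   4. ] [469.7 -81.8 118. ]
side blue [332.57 331.81] [318, 318, 32, 22, 226] [ 554.6 -173.5    4. ] [ 519.7 -248.4  118. ]
```

View pics/t1.png

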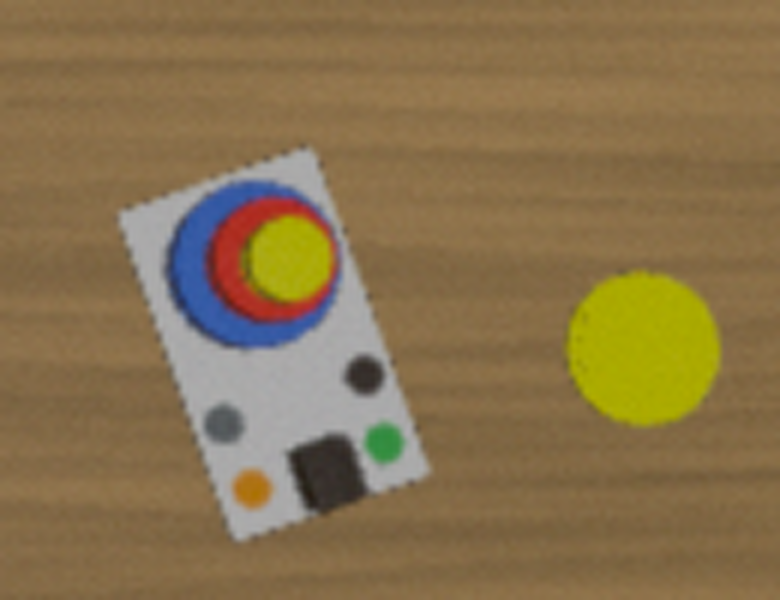

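View pics/t2.png

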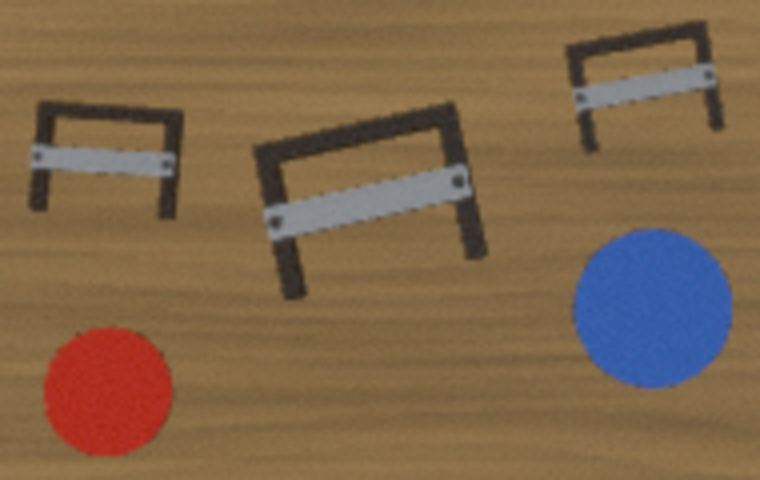

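View pics/s1.png

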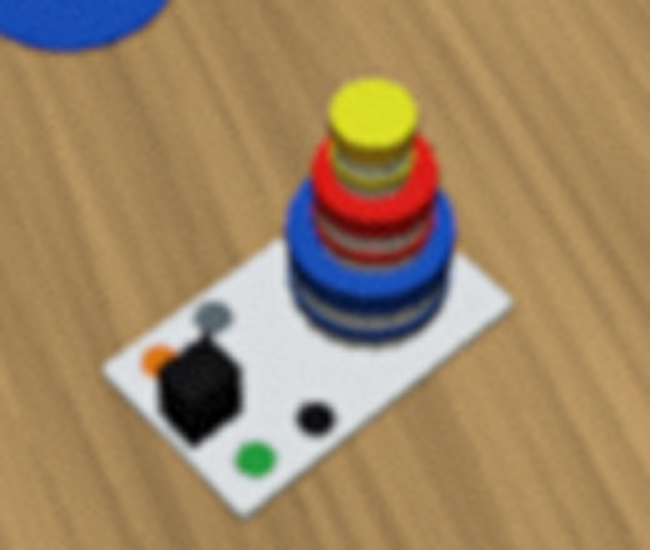

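```bash
python3 - <<'E'
from h import *
p=np.load('top0.npz')['p'];h=cv2.cvtColor(p,cv2.COLOR_RGB2HSV)
m=((h[...,0]>105)&(h[...,0]<125)&(h[...,1]>120)).astype(np.uint8)
for b in blobs(m):
    if 120<b[0][0]<520: print('blue',b[0],b[1],onz('top',*b[0],4).round(1),onz('top',*b[0],48).round(1))
def quad(m,n,z,name):
    c=max(cv2.findContours(m,cv2.RETR_EXTERNAL,cv2.CHAIN_APPROX_NONE)[0],key=cv2.contourArea)
    W=np.array([onz(n,u,v,z)[:2] for u,v in c[:,0]],np.float32)
    r=cv2.minAreaRect(cv2.convexHull(W)); print(name,n,r, cv2.boxPoints(r).round(1).tolist())
for n,(u0,v0,u1,v1) in (('top',(370,245,440,328)),('side',(270,310,372,392))):
    q=np.load(n+'0.npz')['p'];hh=cv2.cvtColor(q,cv2.COLOR_RGB2HSV)
    m=np.zeros(q.shape[:2],np.uint8); m[v0:v1,u0:u1]=((hh[...,1]<45)&(hh[...,2]>120))[v0:v1,u0:u1]
    quad(m,n,8,'pal')
# block top, top view
for n,(u0,v0,u1,v1) in (('top',(375,245,430,322)),('side',(285,340,312,370))):
    q=np.load(n+'0.npz')['p']
    m=np.zeros(q.shape[:2],np.uint8); m[v0:v1,u0:u1]=(q.max(2)<70)[v0:v1,u0:u1]
    for b in blobs(m,20): print('dark',n,b[0],b[1],onz(n,*b[0],40).round(1))
# holder
for n,(u0,v0,u1,v1) in (('top',(208,240,276,300)),('side',(240,192,310,244))):
    q=np.load(n+'0.npz')['p'];hh=cv2.cvtColor(q,cv2.COLOR_RGB2HSV)
    m=np.zeros(q.shape[:2],np.uint8); m[v0:v1,u0:u1]=((q.max(2)<75))[v0:v1,u0:u1]
    m2=np.zeros(q.shape[:2],np.uint8); m2[v0:v1,u0:u1]=((hh[...,1]<45)&(q.max(2)>110))[v0:v1,u0:u1]
    bb=blobs(m,15); print([ (b[0],b[1]) for b in bb])
    mm=np.zeros_like(m)
    for b in bb: mm|=b[2].astype(np.uint8)
    pts=np.argwhere(mm)[:,::-1]
    W=np.array([onz(n,u,v,16)[:2] for u,v in pts],np.float32); r=cv2.minAreaRect(W);print('holder',n,r,cv2.boxPoints(r).round(1).tolist())
    quad(m2,n,24,'bar')
E
```

```text
blue [396.75 275.52] [388, 261, 27, 27, 202] [ 549.9 -180.5    4. ] [ 547.9 -174.8   48. ]
blue [312.77 296.65] [294, 278, 39, 39, 1196] [499.6  22.6   4. ] [499.1  22.1  48. ]
pal top ((522.6068725585938, -199.16456604003906), (139.0144805908203, 83.35069274902344), 18.88545036315918) [[443.3999938964844, -182.1999969482422], [470.29998779296875, -261.1000061035156], [601.9000244140625, -216.10000610351562], [574.9000244140625, -137.1999969482422]]
pal side ((519.9105834960938, -199.67874145507812), (141.44773864746094, 85.88467407226562), 18.887388229370117) [[439.1000061035156, -181.89999389648438], [466.8999938964844, -263.20001220703125], [600.7000122070312, -217.39999389648438], [572.9000244140625, -136.1999969482422]]
dark top [414.16 308.63] [409, 303, 12, 12, 104] [ 470.6 -215.2   40. ]
dark side [299.45 357.71] [292, 347, 16, 22, 234] [ 465.  -226.2   40. ]
[(array([238.97, 255.47]), [214, 246, 53, 25, 338]), (array([267.41, 276.59]), [264, 269, 8, 16, 73]), (array([222.04, 286.88]), [219, 280, 7, 15, 76])]
holder top ((564.028076171875, 192.25518798828125), (93.25891113281
[... 403 characters left out ...]
29688, 255.0]]
[(array([263.74, 192.52]), [259, 192, 13, 3, 23]), (array([287.46, 220.47]), [271, 199, 35, 42, 434]), (array([256.56, 211.09]), [249, 206, 17, 11, 95])]
holder side ((554.7009887695312, 214.15171813964844), (97.68744659423828, 188.66558837890625), 12.368287086486816) [[486.79998779296875, 295.79998779296875], [527.2000122070312, 111.5], [622.5999755859375, 132.5], [582.2000122070312, 316.79998779296875]]
bar side ((560.9347534179688, 194.49317932128906), (23.056102752685547, 127.33052825927734), 13.161005973815918) [[535.2000122070312, 253.89999389648438], [564.2000122070312, 129.89999389648438], [586.7000122070312, 135.10000610351562], [557.7000122070312, 259.1000061035156]]
```

Top view: the stack is at (405,272) on the palette and the large holder is at (242,268). The mats are at (177,317) for red, (313,297) for blue and (467,288) for yellow. The two views agree to about 3 mm, so I'll use their averages:

| Item | Position (mm) | Yaw |
|---|---|---|
| Stack | (549.5, -190) | – |
| Palette | (521.3, -199.4) | 18.9° |
| Holder origin | (528, 185.5) | 12.5° |

I'll approach the stack now.

Request:
{"fn": "arm_command", "kwargs": {"rot": [[0, 0, 0], [0, 0, 0], [0, 0, 0], [0, 0, 0], [0, 0, 0]], "slide": [[24, 29.5, 0], [24, 29.5, 0], [24, 29.5, 0], [24, 29.5, 0], [24, 29.5, 0]], "gripper": [70, 70, 70, 70, 70]}}

```text
clock: 0.52
eef_pos: [311.7, -472.3, 202.5]
tool_rot: [3.133, 0.001, -1.277]
force: [1.6, 1.2, -0.6]
width: 70.1
```

Request:
{"fn": "arm_command", "kwargs": {"rot": [[0, 0, 0], [0, 0, 0], [0, 0, 0], [0, 0, 0], [0, 0, 0]], "slide": [[24, 29, 0], [24, 29, 0], [24, 29, 0], [24, 29, 0], [24, 29, 0]], "gripper": [70, 70, 70, 70, 70]}}

```text
clock: 0.93
eef_pos: [434.6, -318.3, 201.1]
tool_rot: [3.131, 0.004, -1.279]
force: [0.3, -1.2, -0.6]
width: 70.0
```

Request:
{"fn": "arm_command", "kwargs": {"rot": [[0, 0, 0], [0, 0, 0], [0, 0, 0], [0, 0, 0], [0, 0, 0]], "slide": [[24, 29, 0], [24, 29, 0], [24, 29, 0], [24, 29, 0], [10, 10, 0]], "gripper": [65, 65, 65, 65, 65]}}

```text
clock: 1.35
eef_pos: [546.8, -178.2, 199.9]
tool_rot: [3.132, 0.009, -1.271]
force: [0.0, 0.5, 0.3]
width: 65.1
```

Request:
{"fn": "arm_command", "kwargs": {"rot": [[-0.3, -0.7, 1.7], [0, 0, 0]], "slide": [[2.5, -11.5, -20], [0, 0, 0]], "gripper": [60, 60]}}

```text
clock: 1.52
eef_pos: [553.4, -183.2, 179.1]
tool_rot: [-3.138, 0.001, -1.23]
force: [-0.8, -1.0, -0.1]
width: 59.9
```

```bash
cat >> h.py <<'E'
def tgt(x=None,y=None,z=None,yaw=None):
    s=telemetry.read_state(); c=R.from_euler('xyz',s['tool_rot'])
    if yaw is None: yaw=np.degrees(s['tool_rot'][2])
    t=R.from_euler('xyz',[180,0,yaw],degrees=True)
    rv=np.degrees((t*c.inv()).as_rotvec())
    e=s['eef_pos']; g=[a if a is not None else b for a,b in zip((x,y,z),e)]
    print('t',round(s['clock'],2),'pos',e.round(1),'yaw',np.degrees(s['tool_rot'][2]).round(1),'F',s['force'].round(1),'w',round(s['width'],1),'| slide',(np.array(g)-e).round(1),'rot',rv.round(2))
def snap(n,name,box=None,f=1):
    p,d=get_image(n); np.savez(name+'.npz',p=p,d=d)
    if box: u0,v0,u1,v1=box; q=p[v0:v1,u0:u1]
    else: q=p
    cv2.imwrite('pics/'+name+'.png',cv2.resize(q[:,:,::-1],None,fx=f,fy=f,interpolation=cv2.INTER_CUBIC)); return p,d
E
python3 - <<'E'
from h import *
tgt(549.5,-190,92,-71.1)
snap('side','s2',(240,200,430,360),4)
E
```

```text
t 1.52 pos [ 553.4 -183.2  179.1] yaw -70.5 F [-0.8 -1.  -0.1] w 59.9 | slide [ -3.9  -6.8 -87.1] rot [-0.13  0.15 -0.62]
```

View pics/s2.png

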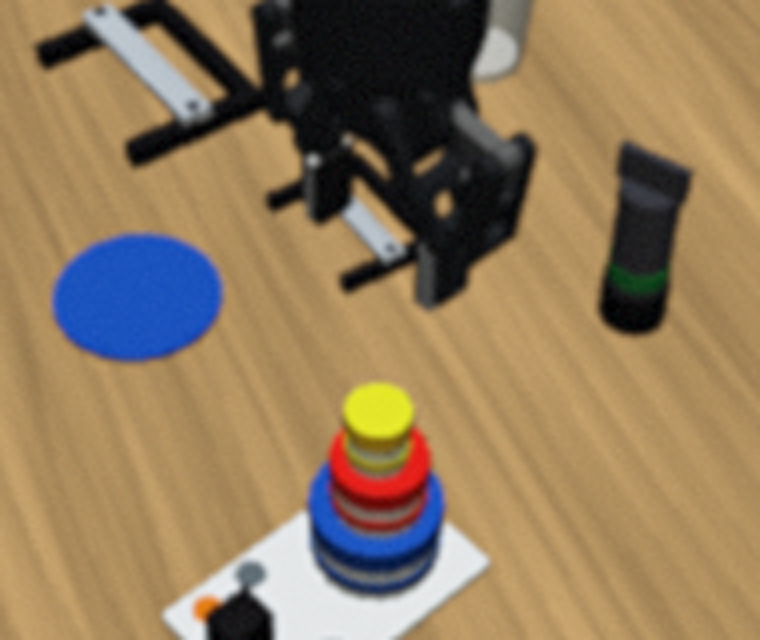

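The gripper hangs open above the stack, with its tips at about pixels (320,254) and (348,276). I'll compare their midpoint with the projected TCP.

```bash
python3 - <<'E'
from h import *
e=telemetry.read_state()['eef_pos']
for dz in (0,6,10): print(proj('side',e+[0,0,dz]))
for P in ([549.5,-190,118],[546,-190,118]): print(proj('side',P),proj('top',P))
E
```

```text
(np.float64(336.3665129091653), np.float64(274.39965439597717))
(np.float64(336.44209694367095), np.float64(272.03393571677975))
(np.float64(336.4929067405105), np.float64(270.4436304855817))
(np.float64(334.69027113421504), np.float64(301.9948627875968)) (np.float64(407.70191772998885), np.float64(273.2704668832501))
(np.float64(332.9213804444906), np.float64(302.5757614209574)) (np.float64(407.7313040005689), np.float64(274.84457594691537))
```

Request:
{"fn": "arm_command", "kwargs": {"rot": [[-0.1, 0.1, -0.6], [0, 0, 0], [0, 0, 0]], "slide": [[-4, -6.5, -25], [0, 0, -10], [0, 0, 0]], "gripper": [58, 58, 58]}}

```text
clock: 1.82
eef_pos: [551.2, -189.5, 147.4]
tool_rot: [-3.136, -0.001, -1.246]
force: [-0.6, 0.3, -0.4]
width: 58.4
```

```bash
python3 - <<'E'
from h import *
tgt(549.5,-190,92,-71.1)
E
```

```text
t 1.82 pos [ 551.2 -189.5  147.4] yaw -71.4 F [-0.6  0.3 -0.4] w 58.4 | slide [ -1.7  -0.5 -55.4] rot [-0.07  0.33  0.27]
```

Request:
{"fn": "arm_command", "kwargs": {"rot": [[-0.1, 0.3, 0.3], [0, 0, 0], [0, 0, 0], [0, 0, 0]], "slide": [[-1.5, 0, -20], [0, 0, -20], [0, 0, -13], [0, 0, 0]], "gripper": [58, 58, 58, 58]}}

```text
clock: 2.15
eef_pos: [550.6, -192.4, 97.4]
tool_rot: [-3.138, -0.004, -1.247]
force: [-0.7, -0.1, 0.3]
width: 57.7
```

```bash
python3 - <<'E'
from h import *
tgt(549.5,-190,92,-71.1)
snap('side','s3',(260,230,410,350),5)
E
```

```text
t 2.15 pos [ 550.6 -192.4   97.4] yaw -71.4 F [-0.7 -0.1  0.3] w 57.7 | slide [-1.1  2.4 -5.4] rot [0.13 0.27 0.32]
```

View pics/s3.png

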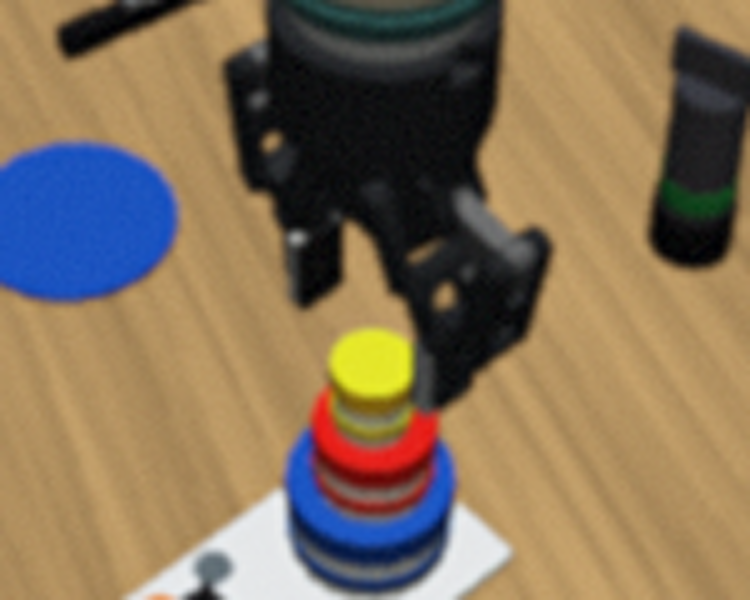

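The fingers straddle the yellow pot evenly, with their tips at crop (305,305) and (425,408) and the lid at (370,362). I'll lower 5 mm and close.

Request:
{"fn": "arm_command", "kwargs": {"rot": [[0.1, 0.3, 0.3], [0, 0, 0], [0, 0, 0], [0, 0, 0], [0, 0, 0]], "slide": [[-1, 2, -5], [0, 0, 0], [0, 0, 0], [0, 0, 0], [0, 0, 0]], "gripper": [58, 40, 25, 20, 20]}}

```text
clock: 2.62
eef_pos: [553.2, -192.0, 98.6]
tool_rot: [-3.135, -0.005, -1.243]
force: [-0.3, -0.6, -0.1]
width: 20.2
```

Request:
{"fn": "arm_command", "kwargs": {"rot": [[0, 0, 0], [0, 0, 0], [0, 0, 0], [0, 0, 0]], "slide": [[0, 0, 0], [0, 0, 0], [0, 0, 8], [0, 0, 20]], "gripper": [20, 20, 20, 20]}}

```text
clock: 2.95
eef_pos: [551.0, -191.2, 125.4]
tool_rot: [-3.14, -0.002, -1.243]
force: [0.7, 0.2, -0.1]
width: 20.0
```

```bash
python3 - <<'E'
from h import *
tgt(518.5,-348.5,60,-71.1)
snap('side','s4',(260,230,410,350),5)
E
```

```text
t 2.95 pos [ 551.  -191.2  125.4] yaw -71.2 F [ 0.7  0.2 -0.1] w 20.0 | slide [ -32.5 -157.3  -65.4] rot [0.08 0.14 0.09]
```

View pics/s4.png

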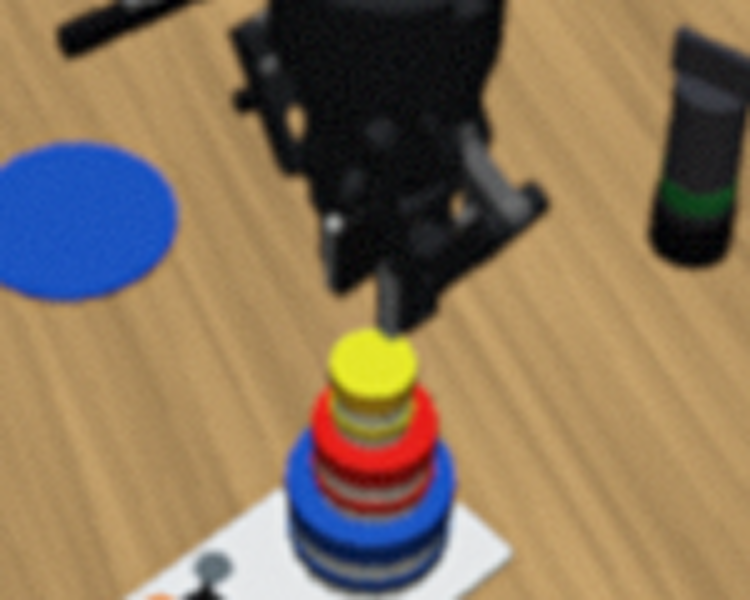

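The fingers closed to 20 mm without meeting the pot. They are behind or above it in this view (tips at crop (340,290) and (395,330), lid at (370,362)). I'll check the TCP against the depth images.

```bash
python3 - <<'E'
from h import *
def pt(n,d,u,v):
    o,r=ray(n,u,v); return (o+r*d[int(round(v)),int(round(u))]).round(1)
d=np.load('s4.npz')['d']
for name,cu,cv in (('ltip',340,285),('rtip',392,322),('rtip2',405,325),('ylid',370,362),('red',375,440),('bluemat',70,220)):
    u,v=260+cu/5,230+cv/5; print(name,(u,v),pt('side',d,u,v))
e=telemetry.read_state()['eef_pos']; print(e,proj('side',e))
p,dt=snap('top','t4',(350,220,480,330),6)
print('top depth table', [pt('top',dt,u,v) for u,v in ((467,288),(313,297),(430,200))])
print('side depth', [pt('side',d,u,v) for u,v in ((274,274),(353,416),(300,300))])
E
```

```text
ltip (328.0, 287.0) [ 538.  -185.1  158.9]
rtip (338.4, 294.4) [ 547.1 -209.1  161. ]
rtip2 (341.0, 295.0) [ 550.1 -213.2  162.4]
ylid (334.0, 302.4) [ 547.6 -191.1  119. ]
red (335.0, 318.0) [ 544.6 -203.7   90. ]
bluemat (274.0, 274.0) [496.1  20.4   5. ]
[ 554.11045613 -192.27666121  130.2530298 ] (np.float64(337.68740028167895), np.float64(297.753367902921))
top depth table [array([ 504. , -199.3,  604.1]), array([498.8,  22.1,   5. ]), array([ 7.353e+02, -2.658e+02, -7.000e-01])]
side depth [array([496.1,  20.4,   5. ]), array([ 516.2, -348.6,    4.7]), array([ 5.245e+02, -6.880e+01,  5.000e-01])]
```

View pics/t4.png

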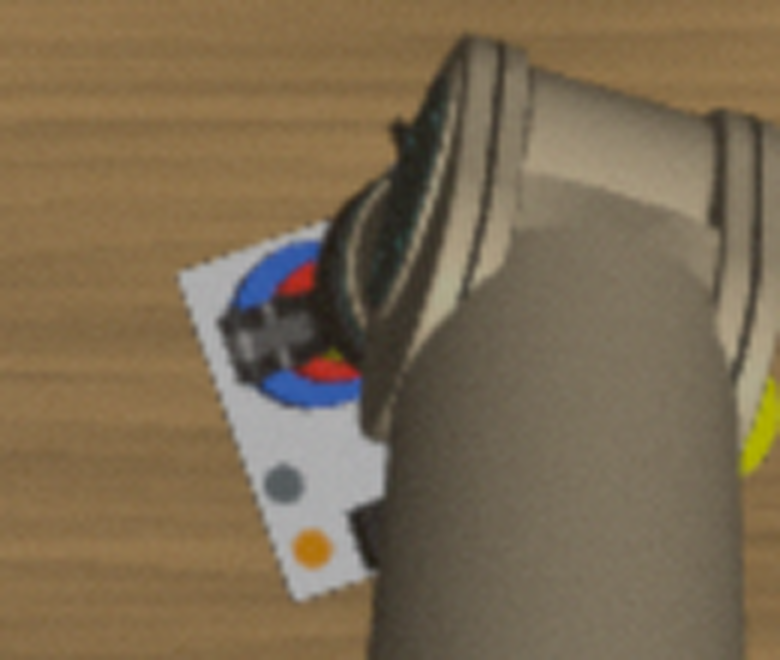

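```bash
python3 - <<'E'
from h import *
def cloud(n,f,box):
    z=np.load(f); d=z['d'];p=z['p']; u0,v0,u1,v1=box
    o,_=ray(n,0,0); vv,uu=np.mgrid[v0:v1,u0:u1]
    P=np.array([o+ray(n,u,v)[1]*d[v,u] for u,v in zip(uu.ravel(),vv.ravel())])
    return P,p[v0:v1,u0:u1].reshape(-1,3)
for f in ('s2','s3','s4'):
    P,c=cloud('side',f+'.npz',(300,240,372,320))
    k=(c.max(1)<80)&(P[:,2]>90)
    Q=P[k]; i=np.argsort(Q[:,2])[:12]; print(f,len(Q),Q[i].round(0).tolist())
s=telemetry.read_state();print(s['clock'],s['eef_pos'],s['tool_rot'],s['qpos'],s['qd'].round(3))
E
```

```text
Traceback (most recent call last):
  File "h.py", line 5, in ray
    c=get_calibration(n); M=R.from_euler('xyz',c['attitude']).as_matrix()
ValueError: time passes only in moves, steps and waits
```

```bash
sed -i 's/^def ray/import functools\nget_calibration=functools.lru_cache(None)(get_calibration)\ndef ray/' h.py
cat >> h.py <<'E'
def cloud(n,f,box):
    z=np.load(f); d=z['d'];p=z['p']; u0,v0,u1,v1=box
    c=get_calibration(n); M=R.from_euler('xyz',c['attitude']).as_matrix()
    vv,uu=np.mgrid[v0:v1,u0:u1]; D=d[v0:v1,u0:u1].ravel()
    q=np.stack([(uu.ravel()-c['cx'])/c['fx'],-(vv.ravel()-c['cy'])/c['fy'],-np.ones(uu.size)],1)*D[:,None]
    return q@M.T+c['xyz'],p[v0:v1,u0:u1].reshape(-1,3)
E
python3 - <<'E'
from h import *
for f in ('s2','s3','s4'):
    P,c=cloud('side',f+'.npz',(300,240,372,320))
    k=(c.max(1)<80)&(P[:,2]>90)
    Q=P[k]; i=np.argsort(Q[:,2])[:12]; print(f,len(Q),Q[i].round(0).tolist())
s=telemetry.read_state();print(s['clock'],s['eef_pos'],s['tool_rot'],s['qpos'],s['qd'].round(3))
E
```

```text
s2 947 [[546.0, -151.0, 211.0], [544.0, -153.0, 211.0], [540.0, -154.0, 211.0], [535.0, -155.0, 211.0], [542.0, -154.0, 213.0], [546.0, -151.0, 214.0], [537.0, -155.0, 214.0], [548.0, -153.0, 214.0], [535.0, -156.0, 214.0], [539.0, -155.0, 215.0], [559.0, -219.0, 215.0], [532.0, -158.0, 215.0]]
s3 2567 [[555.0, -225.0, 130.0], [535.0, -165.0, 131.0], [537.0, -164.0, 131.0], [530.0, -167.0, 132.0], [542.0, -164.0, 132.0], [539.0, -164.0, 133.0], [544.0, -161.0, 134.0], [537.0, -164.0, 134.0], [543.0, -164.0, 134.0], [529.0, -166.0, 134.0], [530.0, -167.0, 135.0], [546.0, -163.0, 135.0]]
s4 1970 [[544.0, -181.0, 152.0], [550.0, -180.0, 153.0], [553.0, -178.0, 153.0], [545.0, -182.0, 155.0], [549.0, -208.0, 155.0], [538.0, -184.0, 155.0], [537.0, -184.0, 155.0], [547.0, -208.0, 156.0], [543.0, -182.0, 156.0], [546.0, -180.0, 156.0], [547.0, -181.0, 156.0], [540.0, -184.0, 156.0]]
3.05 [ 554.78732488 -192.50471577  129.48251141] [-3.13183849 -0.00789916 -1.24280679] [ 0.27751826  0.62568541  0.01270708  1.78754939 -0.01009854  0.71589613
 -0.94741853] [ 0.     0.027 -0.001  0.028 -0.001 -0.041  0.002]
```

The depth puts the fingertips at z≈152 with the TCP reading 129, and at z≈130 with the TCP at 97 and the fingers open. The tips therefore sit about 23 mm above the reading when nearly shut and about 32 mm when open, while x and y agree. I'll use this offset and verify it on the way down.

Request:
{"fn": "arm_command", "kwargs": {"rot": [[-0.5, 0.3, 0], [0, 0, 0], [0, 0, 0], [0, 0, 0], [0, 0, 0]], "slide": [[-4, 2, 0], [0, 0, 0], [0, 0, -15], [0, 0, -15], [0, 0, -8]], "gripper": [54, 54, 54, 54, 54]}}

```text
clock: 3.47
eef_pos: [551.9, -190.3, 92.8]
tool_rot: [-3.136, -0.019, -1.242]
force: [-0.4, 0.1, -0.1]
width: 54.0
```

```bash
python3 - <<'E'
from h import *
snap('side','s5',(260,230,410,350),5)
tgt(549.5,-190,66,-71.1)
P,c=cloud('side','s5.npz',(300,240,372,330))
k=(c.max(1)<80)&(P[:,2]>105)
Q=P[k]; i=np.argsort(Q[:,2])[:12]; print(Q[i].round(0).tolist())
E
```

```text
t 3.52 pos [ 550.9 -189.8   91.4] yaw -71.2 F [ 0.5  0.6 -1.7] w 54.1 | slide [ -1.4  -0.2 -25.4] rot [0.85 0.5  0.05]
[[538.0, -163.0, 125.0], [545.0, -161.0, 125.0], [542.0, -163.0, 126.0], [533.0, -165.0, 126.0], [540.0, -164.0, 127.0], [534.0, -167.0, 127.0], [542.0, -162.0, 128.0], [538.0, -163.0, 128.0], [535.0, -165.0, 128.0], [546.0, -162.0, 128.0], [545.0, -161.0, 128.0], [540.0, -163.0, 129.0]]
```

View pics/s5.png

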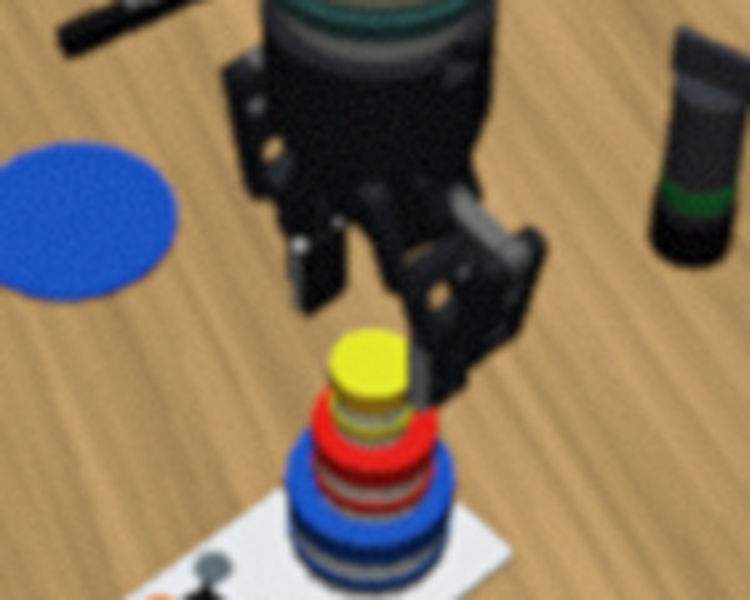

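The tips are at z≈124 by depth and straddle the lid. I'll go down 25 mm and close.

Request:
{"fn": "arm_command", "kwargs": {"rot": [[0.8, 0.5, 0], [0, 0, 0], [0, 0, 0], [0, 0, 0], [0, 0, 0]], "slide": [[-1.5, 0, -12], [0, 0, -12], [0, 0, -1], [0, 0, 0], [0, 0, 0]], "gripper": [54, 54, 54, 42, 25]}}

```text
clock: 3.93
eef_pos: [548.2, -189.8, 62.7]
tool_rot: [3.138, 0.002, -1.242]
force: [-2.0, 1.8, 14.3]
width: 31.5
```

Request:
{"fn": "arm_command", "kwargs": {"rot": [[0, 0, 0], [0, 0, 0], [0, 0, 0], [0, 0, 0]], "slide": [[0, 0, 0], [0, 0, 0], [0, 0, 0], [0, 0, 0]], "gripper": [20, 20, 20, 20]}}

```text
clock: 4.27
eef_pos: [549.1, -190.1, 63.9]
tool_rot: [3.14, 0.001, -1.242]
force: [-0.3, -0.1, -0.8]
width: 30.8
```

Request:
{"fn": "arm_command", "kwargs": {"rot": [[0, 0, 0], [0, 0, 0], [0, 0, 0], [0, 0, 0]], "slide": [[0, 0, 8], [0, 0, 15], [0, 0, 15], [0, 0, 0]], "gripper": [20, 20, 20, 20]}}

```text
clock: 4.6
eef_pos: [548.4, -189.8, 104.1]
tool_rot: [3.139, 0.002, -1.242]
force: [0.4, -0.2, -0.9]
width: 30.6
```

```bash
python3 - <<'E'
from h import *
snap('side','s6',(260,230,410,350),5)
tgt(518.5,-348.5,10,-71.1)
E
```

```text
t 4.65 pos [ 547.9 -189.6  103. ] yaw -71.2 F [ 0.8  0.2 -0.4] w 30.5 | slide [ -29.4 -158.9  -93. ] rot [-0.08 -0.24  0.06]
```

View pics/s6.png

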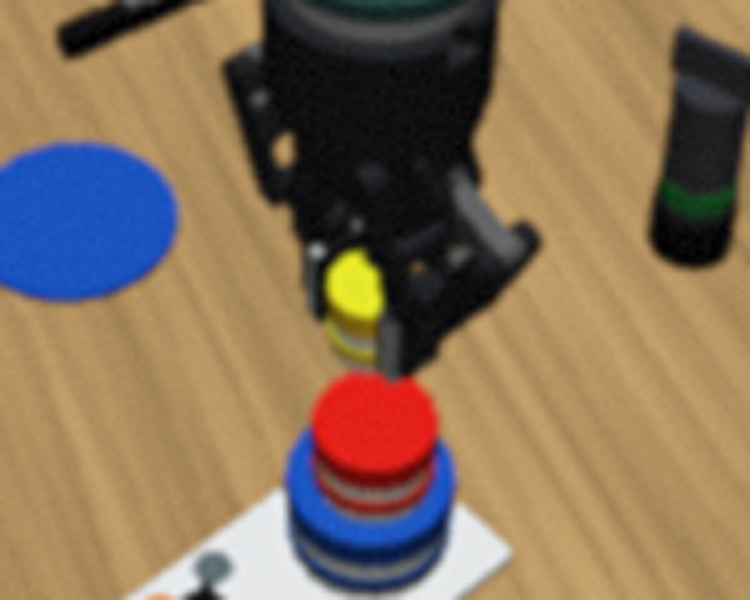

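The yellow pot is held upright, and red and blue are undisturbed. Next I'll carry it to the yellow mat.

Request:
{"fn": "arm_command", "kwargs": {"rot": [[0, -0.2, 0], [0, 0, 0], [0, 0, 0], [0, 0, 0], [0, 0, 0]], "slide": [[-6, -32, 0], [-6, -32, 0], [-6, -32, 0], [-6, -32, -10], [-3, -16, -20]], "gripper": [20, 20, 20, 20, 20]}}

```text
clock: 5.07
eef_pos: [524.5, -330.8, 74.8]
tool_rot: [-3.134, 0.0, -1.226]
force: [0.3, -0.1, -1.2]
width: 31.0
```

```bash
python3 - <<'E'
from h import *
tgt(518.5,-348.5,-16,-71.1)
E
```

```text
t 5.07 pos [ 524.5 -330.8   74.8] yaw -70.3 F [ 0.3 -0.1 -1.2] w 31.0 | slide [ -6.  -17.7 -90.8] rot [-0.16  0.39 -0.83]
```

Request:
{"fn": "arm_command", "kwargs": {"rot": [[-0.2, 0.4, -0.8], [0, 0, 0], [0, 0, 0], [0, 0, 0], [0, 0, 0]], "slide": [[-5, -12, -20], [0, 0, -20], [0, 0, -20], [0, 0, -5], [0, 0, 0]], "gripper": [20, 20, 20, 20, 20]}}

```text
clock: 5.48
eef_pos: [511.9, -350.9, 1.3]
tool_rot: [3.134, 0.001, -1.253]
force: [0.3, 0.4, -1.2]
width: 30.5
```

```bash
python3 - <<'E'
from h import *
tgt(518.5,-348.5,-16,-71.1)
E
```

```text
t 5.48 pos [ 511.9 -350.9    1.3] yaw -71.8 F [ 0.3  0.4 -1.2] w 30.5 | slide [  6.6   2.4 -17.3] rot [ 0.11 -0.45  0.67]
```

Request:
{"fn": "arm_command", "kwargs": {"rot": [[0.1, -0.4, 0.7], [0, 0, 0], [0, 0, 0]], "slide": [[6.5, 2.5, -6], [0, 0, -2], [0, 0, 0]], "gripper": [20, 20, 20]}}

```text
clock: 5.73
eef_pos: [519.8, -347.3, -6.4]
tool_rot: [-3.141, 0.0, -1.238]
force: [1.0, -0.8, -0.4]
width: 30.6
```

```bash
python3 - <<'E'
from h import *
snap('side','s7',(280,330,430,450),5)
tgt(518.5,-348.5,-16,-71.1)
E
```

```text
t 5.78 pos [ 520.3 -347.1   -6.1] yaw -70.9 F [0.9 0.4 0.2] w 30.3 | slide [-1.8 -1.4 -9.9] rot [-0.02  0.08 -0.2 ]
```

View pics/s7.png

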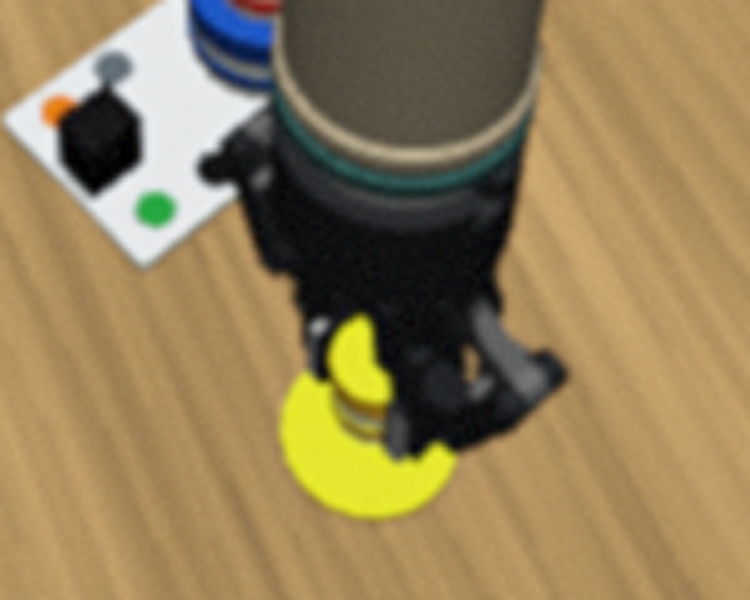

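The pot is over the mat, about 10 mm up. I'll lower it gently while watching the force.

Request:
{"fn": "arm_command", "kwargs": {"rot": [[0, 0, 0], [0, 0, 0], [0, 0, 0], [0, 0, 0]], "slide": [[-1, -1, -4], [0, 0, -3], [0, 0, -2], [0, 0, 0]], "gripper": [20, 20, 20, 20]}}

```text
clock: 6.12
eef_pos: [521.5, -348.4, -13.2]
tool_rot: [-3.137, -0.004, -1.236]
force: [-0.4, 0.3, -1.4]
width: 30.7
```

Request:
{"fn": "arm_command", "kwargs": {"rot": [[0, 0, 0], [0, 0, 0]], "slide": [[0, 0, -2], [0, 0, 0]], "gripper": [20, 20]}}

```text
clock: 6.28
eef_pos: [521.6, -348.5, -15.2]
tool_rot: [-3.137, -0.004, -1.236]
force: [1.1, -0.2, -0.4]
width: 30.7
```

Request:
{"fn": "arm_command", "kwargs": {"rot": [[0, 0, 0], [0, 0, 0]], "slide": [[0, 0, -1.5], [0, 0, 0]], "gripper": [20, 20]}}

```text
clock: 6.45
eef_pos: [521.6, -348.6, -16.8]
tool_rot: [-3.137, -0.004, -1.236]
force: [0.1, -0.3, -0.8]
width: 30.4
```

Request:
{"fn": "arm_command", "kwargs": {"rot": [[0, 0, 0], [0, 0, 0]], "slide": [[0, 0, -1.5], [0, 0, 0]], "gripper": [20, 20]}}

```text
clock: 6.62
eef_pos: [522.1, -348.9, -16.5]
tool_rot: [-3.136, -0.005, -1.236]
force: [0.1, -0.2, -0.5]
width: 30.3
```

Request:
{"fn": "arm_command", "kwargs": {"rot": [[0, 0, 0], [0, 0, 0]], "slide": [[-2, 0, -2.5], [0, 0, 0]], "gripper": [20, 20]}}

```text
clock: 6.78
eef_pos: [523.0, -349.3, -16.3]
tool_rot: [-3.131, -0.008, -1.236]
force: [0.4, -0.5, -0.9]
width: 30.1
```

```bash
python3 - <<'E'
from h import *
p,d=snap('side','s8',(280,330,430,450),5)
tgt(518.5,-348.5,-16,-71.1)
P,c=cloud('side','s8.npz',(335,385,365,425))
k=(c[:,0]>150)&(c[:,2]<90)
for lo in range(0,50,4):
    q=P[k&(P[:,2]>=lo)&(P[:,2]<lo+4)]
    if len(q): print(lo,len(q),q.mean(0).round(1))
E
```

```text
t 6.83 pos [ 523.3 -349.3  -16.4] yaw -70.8 F [ 0.4 -0.5 -0.5] w 30.8 | slide [-4.8  0.8  0.4] rot [ 0.26  0.72 -0.3 ]
0 65 [ 499.1 -331.9    2.4]
4 209 [ 500.5 -344.4    5.7]
8 14 [ 501.8 -348.6    8.9]
12 4 [ 507.2 -348.7   14.6]
16 6 [ 509.6 -349.2   18.1]
20 1 [ 506.  -348.8   20.1]
24 1 [ 506.7 -346.7   26.2]
32 3 [ 509.5 -354.3   35.5]
36 52 [ 514.  -347.6   39. ]
40 71 [ 514.1 -347.6   41.2]
```

View pics/s8.png

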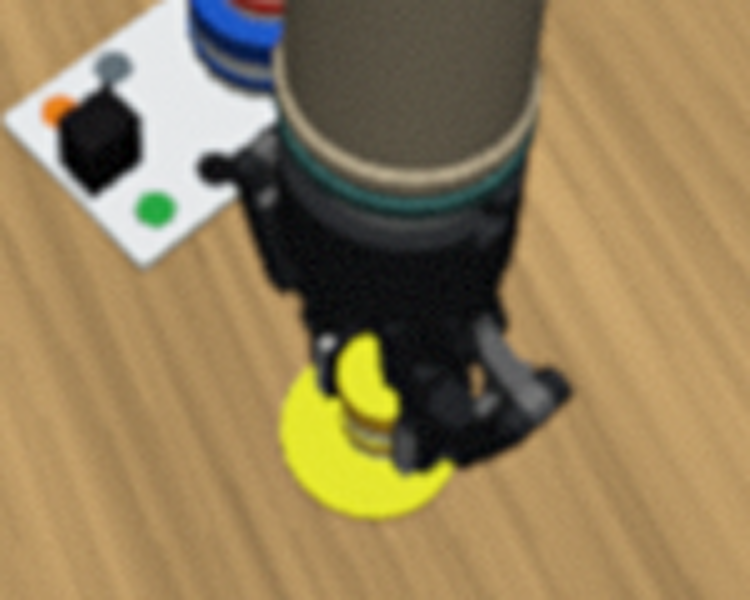

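```bash
python3 - <<'E'
from h import *
s=telemetry.read_state(); print(s['qpos'].round(3)); print(s['tau'].round(1),s['force'],s['torque'])
E
```

```text
[ 0.555  0.886 -0.016  1.733  0.02   0.509 -0.708]
[  0.3 -60.1   0.8 -11.2   0.    0.1   0. ] [ 0.43828574 -0.51551787 -0.49192724] [-0.02748563  0.00190832  0.03497744]
```

Request:
{"fn": "arm_command", "kwargs": {"rot": [[0, 0, 0], [0, 0, 0], [0, 0, 0]], "slide": [[0, 0, 0], [0, 0, 0], [0, 0, 0]], "gripper": [34, 40, 50]}}

```text
clock: 7.08
eef_pos: [523.0, -349.5, -16.8]
tool_rot: [-3.132, -0.008, -1.236]
force: [0.1, 0.3, -0.1]
width: 49.4
```

Request:
{"fn": "arm_command", "kwargs": {"rot": [[0.3, 0.7, -0.3], [0, 0, 0], [0, 0, 0], [0, 0, 0]], "slide": [[0, 0, 15], [0, 0, 35], [0, 0, 35], [0, 0, 35]], "gripper": [55, 60, 62, 62]}}

```text
clock: 7.42
eef_pos: [515.0, -344.9, 96.5]
tool_rot: [3.127, 0.017, -1.242]
force: [0.2, -0.1, -0.4]
width: 61.9
```

```bash
python3 - <<'E'
from h import *
p,d=snap('side','s9',(280,300,430,450),4)
tgt(549.5,-190,120,-71.1)
for b in blobs(mask(p,'red'),60): print('red',b[0],b[1],onz('side',*b[0],84).round(1))
P,c=cloud('side','s9.npz',(300,290,370,440))
k=(c[:,0]>150)&(c[:,2]<90)&(c[:,1]>130)&(P[:,2]>33)&(P[:,1]<-300); print('ylid',P[k].mean(0).round(1),P[k].std(0).round(1))
k=(c[:,0]>150)&(c[:,2]<90)&(c[:,1]<90)&(P[:,2]>82); print('rlid',P[k].mean(0).round(1),P[k].std(0).round(1),k.sum())
E
```

```text
t 7.47 pos [ 519.1 -347.7  104. ] yaw -71.2 F [ 0.2 -1.9  3.7] w 62.0 | slide [ 30.4 157.7  16. ] rot [-0.31 -0.5   0.05]
red [217.63 195.94] [204, 188, 29, 17, 394] [433.4 245.3  84. ]
ylid [ 518.4 -353.9   50.2] [25.9 41.1 89. ]
rlid [ 521.  -224.7  155.1] [25.9 57.4 75.7] 50
```

View pics/s9.png

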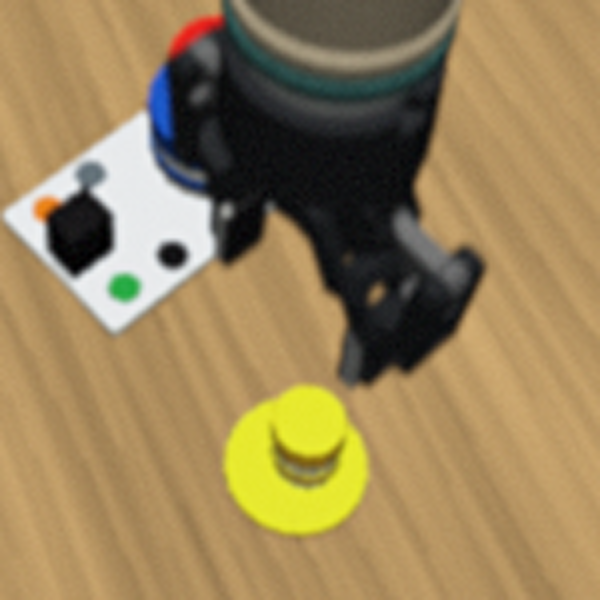

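Yellow stands upright well inside its mat, with its base at about crop (305,465). Next is red, so I'll measure its lid from s6 and move over it.

```bash
python3 - <<'E'
from h import *
P,c=cloud('side','s6.npz',(310,295,360,340))
h=cv2.cvtColor(c[None].astype(np.uint8),cv2.COLOR_RGB2HSV)[0]
m=((h[:,0]<6)|(h[:,0]>172))&(h[:,1]>170)
k=m&(P[:,2]>82)&(P[:,2]<88); print('rlid',P[k].mean(0).round(1),P[k].min(0).round(1),P[k].max(0).round(1))
m=(h[:,0]>105)&(h[:,0]<125)&(h[:,1]>150)
k=m&(P[:,2]>45)&(P[:,2]<52); print('blid',P[k].min(0).round(1),P[k].max(0).round(1))
E
```

```text
rlid [ 548.6 -192.5   85.5] [ 525.9 -214.4   82.4] [ 572.4 -168.7   88. ]
blid [ 517.  -222.1   45.2] [ 579.9 -163.5   51.8]
```

Request:
{"fn": "arm_command", "kwargs": {"rot": [[-0.3, -0.5, 0], [0, 0, 0], [0, 0, 0], [0, 0, 0], [0, 0, 0]], "slide": [[6, 32, 0], [6, 32, 0], [6, 32, 0], [6, 32, 0], [3, 15, 0]], "gripper": [70, 70, 70, 70, 70]}}

```text
clock: 7.88
eef_pos: [546.8, -210.5, 108.7]
tool_rot: [-3.136, -0.014, -1.256]
force: [0.1, 0.6, -1.1]
width: 69.7
```

```bash
python3 - <<'E'
from h import *
tgt(549.5,-190,30,-71.1)
E
```

```text
t 7.88 pos [ 546.8 -210.5  108.7] yaw -72.0 F [ 0.1  0.6 -1.1] w 69.7 | slide [  2.7  20.5 -78.7] rot [0.62 0.57 0.87]
```

Request:
{"fn": "arm_command", "kwargs": {"rot": [[0.6, 0.6, 0.9], [0, 0, 0], [0, 0, 0], [0, 0, 0]], "slide": [[3, 18, -10], [0, 0, -15], [0, 0, -8], [0, 0, 0]], "gripper": [70, 70, 70, 70]}}

```text
clock: 8.22
eef_pos: [552.0, -183.8, 74.6]
tool_rot: [-3.139, 0.002, -1.23]
force: [0.3, 0.8, -0.8]
width: 69.9
```

```bash
python3 - <<'E'
from h import *
p,d=snap('side','s10',(260,230,410,350),5)
tgt(549.5,-191,26,-71.1)
E
```

```text
t 8.27 pos [ 552.  -184.5   75.1] yaw -70.5 F [-0.3 -1.  -0.8] w 70.1 | slide [ -2.5  -6.5 -49.1] rot [-0.14  0.09 -0.61]
```

View pics/s10.png

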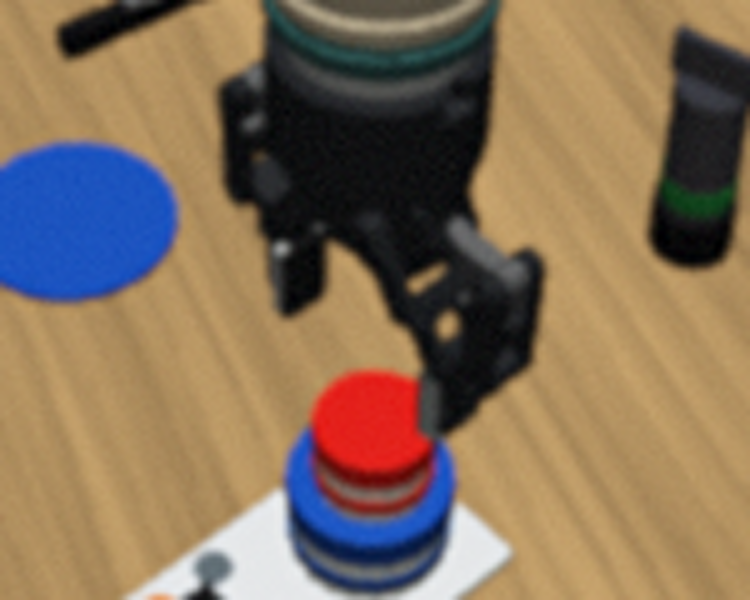

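Request:
{"fn": "arm_command", "kwargs": {"rot": [[-0.1, 0.1, -0.6], [0, 0, 0]], "slide": [[-2.5, -6.5, 0], [0, 0, 0]], "gripper": [70, 70]}}

```text
clock: 8.43
eef_pos: [549.0, -193.3, 75.3]
tool_rot: [3.141, -0.0, -1.244]
force: [-1.4, -0.7, -0.2]
width: 70.1
```

```bash
python3 - <<'E'
from h import *
tgt(549.5,-191,26,-71.1)
E
```

```text
t 8.43 pos [ 549.  -193.3   75.3] yaw -71.3 F [-1.4 -0.7 -0.2] w 70.1 | slide [  0.5   2.3 -49.3] rot [ 0.04 -0.04  0.16]
```

Request:
{"fn": "arm_command", "kwargs": {"rot": [[0, 0, 0], [0, 0, 0], [0, 0, 0], [0, 0, 0], [0, 0, 0]], "slide": [[0.5, 1.5, -20], [0, 0, -20], [0, 0, -7], [0, 0, 0], [0, 0, 0]], "gripper": [70, 70, 70, 70, 60]}}

```text
clock: 8.85
eef_pos: [550.8, -198.9, 30.7]
tool_rot: [-3.138, -0.007, -1.253]
force: [-0.5, 0.3, 0.9]
width: 60.2
```

Request:
{"fn": "arm_command", "kwargs": {"rot": [[0, 0, 0], [0, 0, 0], [0, 0, 0], [0, 0, 0], [0, 0, 0]], "slide": [[0, 0, 0], [0, 0, 0], [0, 0, 0], [0, 0, 0], [0, 0, 0]], "gripper": [50, 40, 35, 35, 35]}}

```text
clock: 9.27
eef_pos: [552.5, -200.3, 34.3]
tool_rot: [-3.134, -0.01, -1.254]
force: [-1.0, 0.5, -0.3]
width: 46.6
```

```bash
python3 - <<'E'
from h import *
p,d=snap('side','s11',(260,230,410,350),5)
tgt(549.5,-191,26,-71.1)
E
```

```text
t 9.32 pos [ 552.6 -200.3   34.3] yaw -71.9 F [-1.1 -1.1 -0.9] w 46.5 | slide [-3.1  9.3 -8.3] rot [0.42 0.59 0.75]
```

View pics/s11.png

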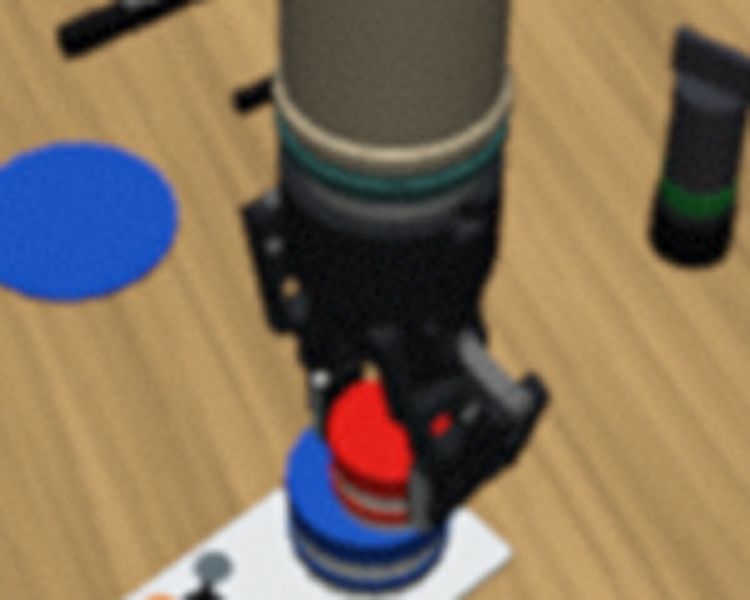

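Red was nudged about 8 mm towards -y on the blue lid but is gripped upright. I'll lift it.

Request:
{"fn": "arm_command", "kwargs": {"rot": [[0, 0, 0], [0, 0, 0], [0, 0, 0], [0, 0, 0]], "slide": [[0, 0, 6], [0, 0, 15], [0, 0, 20], [0, 0, 10]], "gripper": [35, 35, 35, 35]}}

```text
clock: 9.65
eef_pos: [550.1, -199.4, 85.1]
tool_rot: [-3.139, -0.007, -1.254]
force: [0.1, -0.1, -1.4]
width: 46.3
```

```bash
python3 - <<'E'
from h import *
p,d=snap('side','s12',(260,230,410,350),5)
tgt(449,350,80,None)
E
```

```text
t 9.7 pos [ 551.  -199.7   86.4] yaw -71.8 F [ 0.6  0.5 -0.4] w 46.6 | slide [-102.   549.7   -6.4] rot [ 0.36  0.37 -0.  ]
```

View pics/s12.png

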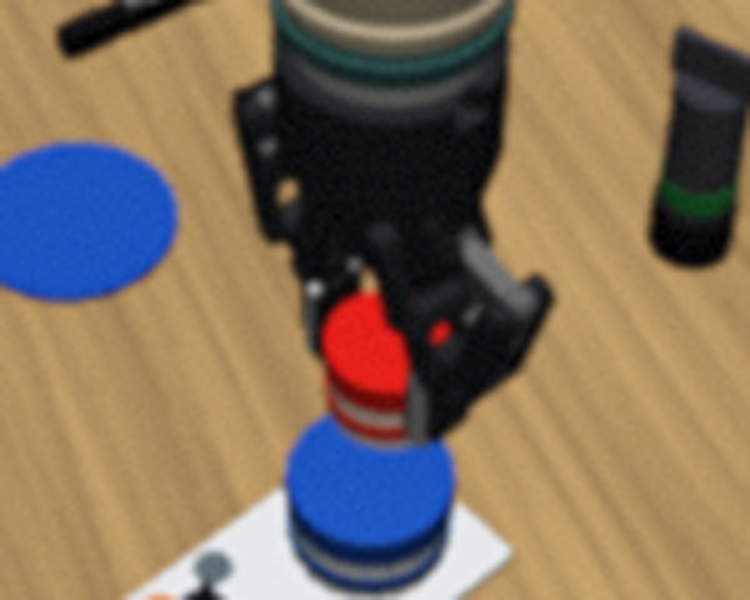

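Red is clear and upright. I'll carry it to the red mat.

Request:
{"fn": "arm_command", "kwargs": {"rot": [[0.4, 0.4, 0], [0, 0, 0], [0, 0, 0], [0, 0, 0], [0, 0, 0]], "slide": [[-6, 34, 0], [-7, 37, 0], [-7, 37, 0], [-7, 37, 0], [-7, 37, 0]], "gripper": [35, 35, 35, 35, 35]}}

```text
clock: 10.12
eef_pos: [518.2, -26.3, 88.1]
tool_rot: [-3.136, -0.011, -1.274]
force: [0.4, 1.5, -1.1]
width: 46.5
```

Request:
{"fn": "arm_command", "kwargs": {"rot": [[0, 0, 0], [0, 0, 0], [0, 0, 0], [0, 0, 0], [0, 0, 0]], "slide": [[-7, 37, 0], [-7, 37, 0], [-7, 37, 0], [-7, 37, 0], [-7, 37, 0]], "gripper": [35, 35, 35, 35, 35]}}

```text
clock: 10.53
eef_pos: [479.9, 166.7, 87.3]
tool_rot: [-3.135, -0.012, -1.276]
force: [1.1, -0.3, -1.2]
width: 46.5
```

```bash
python3 - <<'E'
from h import *
tgt(449,351,0,-71)
E
```

```text
t 10.53 pos [479.9 166.7  87.3] yaw -73.1 F [ 1.1 -0.3 -1.2] w 46.5 | slide [-30.9 184.3 -87.3] rot [0.52 0.54 2.14]
```

Request:
{"fn": "arm_command", "kwargs": {"rot": [[0.5, 0.5, 0], [0, 0, 0], [0, 0, 0], [0, 0, 0], [0, 0, 0]], "slide": [[-6, 36, 0], [-6, 36, 0], [-6, 36, 0], [-6, 34, -5], [-4, 22, -15]], "gripper": [35, 35, 35, 35, 35]}}

```text
clock: 10.95
eef_pos: [448.6, 345.0, 68.2]
tool_rot: [-3.136, 0.004, -1.27]
force: [-0.0, 0.9, -1.5]
width: 46.4
```

```bash
python3 - <<'E'
from h import *
tgt(449,351,-10,None)
E
```

```text
t 10.95 pos [448.6 345.   68.2] yaw -72.8 F [-0.   0.9 -1.5] w 46.4 | slide [  0.4   6.  -78.2] rot [-0.31  0.22  0.  ]
```

Request:
{"fn": "arm_command", "kwargs": {"rot": [[-0.3, 0.2, 0], [0, 0, 0], [0, 0, 0], [0, 0, 0]], "slide": [[0, 0, -15], [0, 0, -20], [0, 0, -10], [0, 0, 0]], "gripper": [35, 35, 35, 35]}}

```text
clock: 11.28
eef_pos: [443.2, 356.1, 18.7]
tool_rot: [3.142, 0.005, -1.255]
force: [0.3, -0.7, -1.3]
width: 46.1
```

```bash
python3 - <<'E'
from h import *
tgt(449,351,-10,None)
E
```

```text
t 11.28 pos [443.2 356.1  18.7] yaw -71.9 F [ 0.3 -0.7 -1.3] w 46.1 | slide [  5.8  -5.1 -28.7] rot [-0.29 -0.1  -0.  ]
```

Request:
{"fn": "arm_command", "kwargs": {"rot": [[-0.3, -0.1, 0], [0, 0, 0], [0, 0, 0], [0, 0, 0]], "slide": [[6, -5, -10], [0, 0, -7], [0, 0, -4], [0, 0, 0]], "gripper": [35, 35, 35, 35]}}

```text
clock: 11.62
eef_pos: [451.5, 348.3, -3.2]
tool_rot: [-3.141, -0.002, -1.258]
force: [0.2, 0.1, -1.5]
width: 46.3
```

```bash
python3 - <<'E'
from h import *
p,d=snap('side','s13',(150,130,300,250),5)
tgt(449,351,-10,None)
E
```

```text
t 11.67 pos [451.6 348.4  -2.9] yaw -72.1 F [ 1.2  0.2 -1.3] w 46.7 | slide [-2.6  2.6 -7.1] rot [ 0.08  0.1  -0.  ]
```

View pics/s13.png

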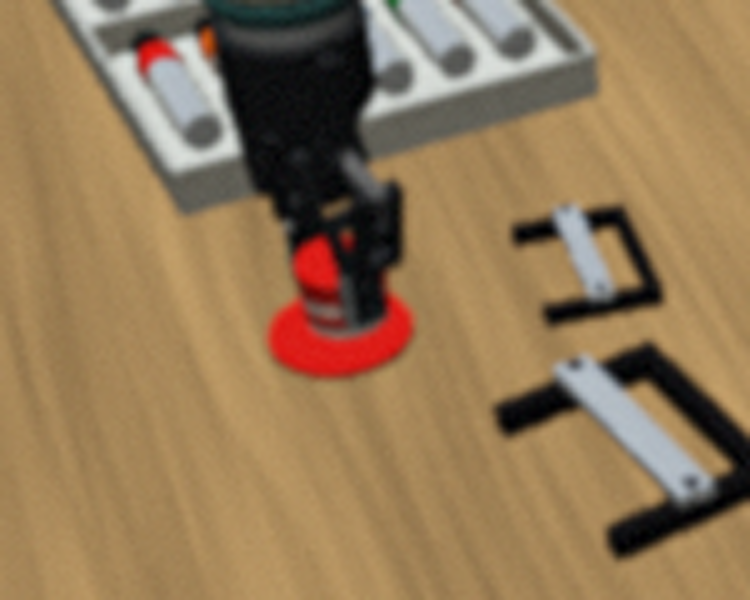

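Red is hovering over its mat. I'll lower the last 7 mm or so.

Request:
{"fn": "arm_command", "kwargs": {"rot": [[0, 0, 0], [0, 0, 0], [0, 0, 0], [0, 0, 0]], "slide": [[-2, 1, -3], [0, 0, -2], [0, 0, -1], [0, 0, 0]], "gripper": [35, 35, 35, 35]}}

```text
clock: 12.0
eef_pos: [450.7, 349.6, -7.8]
tool_rot: [-3.138, -0.001, -1.26]
force: [0.0, 0.1, -1.3]
width: 46.5
```

Request:
{"fn": "arm_command", "kwargs": {"rot": [[0, 0, 0], [0, 0, 0]], "slide": [[0, 0, -1.5], [0, 0, 0]], "gripper": [35, 35]}}

```text
clock: 12.17
eef_pos: [450.8, 349.9, -9.0]
tool_rot: [-3.137, -0.0, -1.26]
force: [0.5, 0.1, -1.6]
width: 46.5
```

```bash
python3 - <<'E'
from h import *
p,d=snap('side','s14',(150,130,300,250),5)
tgt(449,351,-10,None)
P,c=cloud('side','s14.npz',(195,170,240,206))
h=cv2.cvtColor(c[None].astype(np.uint8),cv2.COLOR_RGB2HSV)[0]
m=((h[:,0]<6)|(h[:,0]>172))&(h[:,1]>170)
k=m&(P[:,2]>30)&(P[:,2]<50);print(P[k].mean(0).round(1),np.percentile(P[k][:,2],[10,50,90]))
k=m&(P[:,2]<12)&(P[:,2]>0);print(P[k].mean(0).round(1),np.percentile(P[k][:,2],[10,50,90]))
E
```

```text
t 12.22 pos [450.9 350.   -8.9] yaw -72.2 F [ 0.3  0.2 -1.1] w 46.3 | slide [-1.9  1.  -1.1] rot [-0.07  0.26 -0.  ]
[440.3 350.5  44.4] [38.6589354  45.36900485 47.43038084]
[441.9 339.    6.4] [4.13679193 6.39859845 8.36683236]
```

View pics/s14.png

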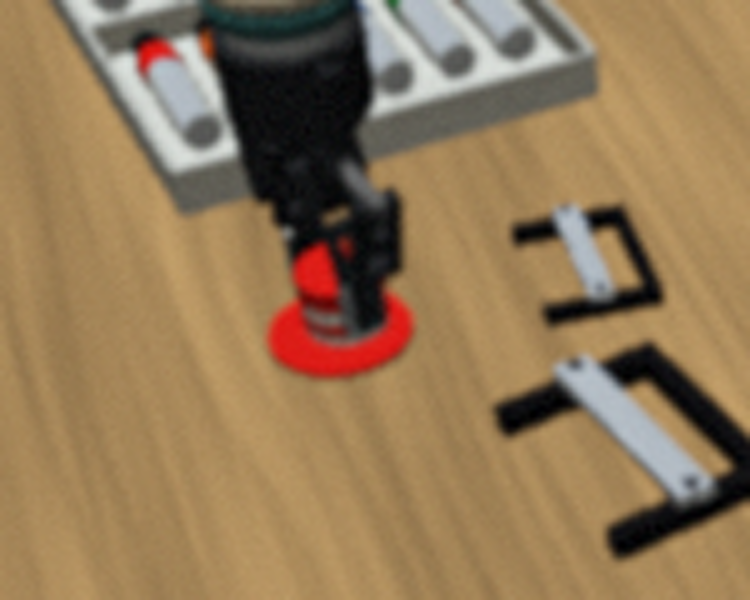

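Request:
{"fn": "arm_command", "kwargs": {"rot": [[0, 0, 0], [0, 0, 0]], "slide": [[0, 0, -1.5], [0, 0, 0]], "gripper": [35, 35]}}

```text
clock: 12.38
eef_pos: [451.0, 350.2, -10.3]
tool_rot: [-3.136, -0.0, -1.259]
force: [0.2, -0.2, -1.1]
width: 46.3
```

Request:
{"fn": "arm_command", "kwargs": {"rot": [[0, 0, 0], [0, 0, 0]], "slide": [[0, 0, -1.5], [0, 0, 0]], "gripper": [35, 35]}}

```text
clock: 12.55
eef_pos: [451.2, 350.4, -11.8]
tool_rot: [-3.136, 0.0, -1.259]
force: [-0.7, -0.7, -0.4]
width: 46.2
```

Request:
{"fn": "arm_command", "kwargs": {"rot": [[0, 0, 0], [0, 0, 0]], "slide": [[0, 0, -1.5], [0, 0, 0]], "gripper": [35, 35]}}

```text
clock: 12.72
eef_pos: [451.5, 350.6, -11.6]
tool_rot: [-3.135, 0.001, -1.259]
force: [1.1, -0.3, -0.5]
width: 46.4
```

The z motion has stopped and the weight is off the wrist, so red is standing. I'll release it.

Request:
{"fn": "arm_command", "kwargs": {"rot": [[0, 0, 0], [0, 0, 0], [0, 0, 0]], "slide": [[0, 0, 0], [0, 0, 0], [0, 0, 0]], "gripper": [50, 58, 66]}}

```text
clock: 12.97
eef_pos: [452.0, 351.0, -11.1]
tool_rot: [-3.134, 0.001, -1.26]
force: [-0.1, -0.3, -0.2]
width: 65.5
```

Request:
{"fn": "arm_command", "kwargs": {"rot": [[0, 0, 0], [0, 0, 0], [0, 0, 0], [0, 0, 0]], "slide": [[0, 0, 15], [0, 0, 25], [0, 0, 30], [0, 0, 30]], "gripper": [75, 80, 85, 85]}}

```text
clock: 13.3
eef_pos: [447.0, 347.0, 84.6]
tool_rot: [3.135, -0.005, -1.259]
force: [1.5, -0.0, 0.1]
width: 84.9
```

```bash
python3 - <<'E'
from h import *
p,d=snap('side','s15',(150,130,350,280),4)
tgt(549,-190,100,-71.1)
E
```

```text
t 13.35 pos [450.  349.2  90.3] yaw -72.2 F [-0.1 -0.2  2.6] w 85.5 | slide [  99.  -539.2    9.7] rot [0.04 0.11 1.08]
```

View pics/s15.png

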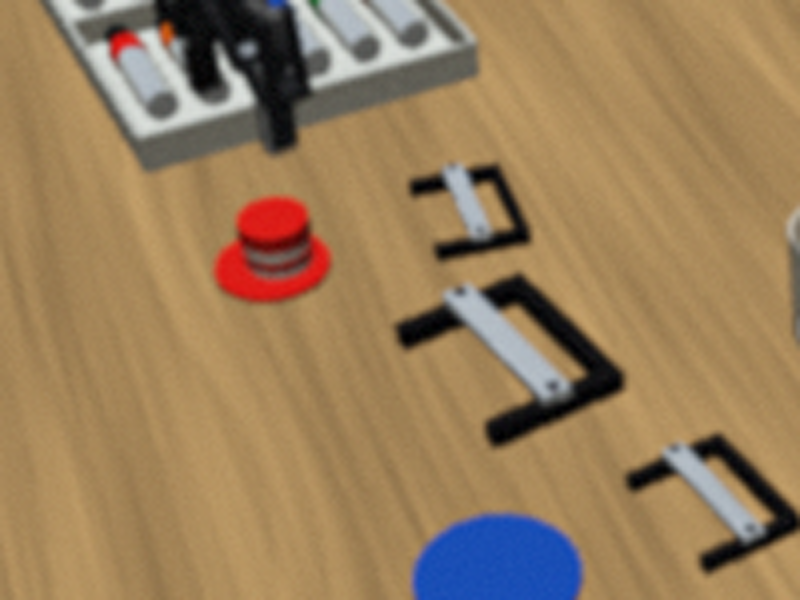

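Red stands within its mat, with its base near crop (278,262). I'll re-measure blue from both cameras and head back.

```bash
python3 - <<'E'
from h import *
p,d=get_image('top'); np.savez('t16.npz',p=p,d=d)
h=cv2.cvtColor(p,cv2.COLOR_RGB2HSV)
m=((h[...,0]>105)&(h[...,0]<125)&(h[...,1]>120)).astype(np.uint8)
for b in blobs(m):
    if 120<b[0][0]<520: print('blue',b[0],b[1],onz('top',*b[0],48).round(1))
P,c=cloud('side','s15.npz',(300,290,380,360))
hh=cv2.cvtColor(c[None].astype(np.uint8),cv2.COLOR_RGB2HSV)[0]
k=(hh[:,0]>105)&(hh[:,0]<125)&(hh[:,1]>150)&(P[:,2]>45)&(P[:,2]<53);print(P[k].mean(0).round(1),P[k].min(0).round(1),P[k].max(0).round(1))
E
```

```text
blue [401.99 273.85] [388, 261, 28, 27, 591] [ 551.7 -187.1   48. ]
blue [312.81 296.65] [294, 278, 39, 39, 1195] [499.1  22.   48. ]
[ 548.  -191.2   49.6] [ 516.9 -222.    45.2] [ 580.7 -157.    53. ]
```

Request:
{"fn": "arm_command", "kwargs": {"rot": [[0, 0, 0.5], [0, 0, 0.5], [0, 0, 0], [0, 0, 0], [0, 0, 0]], "slide": [[6, -34, 0], [7, -38, 0], [7, -38, 0], [7, -38, 0], [7, -38, 0]], "gripper": [85, 85, 85, 85, 85]}}

```text
clock: 13.82
eef_pos: [482.1, 172.3, 88.3]
tool_rot: [-3.132, 0.008, -1.218]
force: [1.5, -0.5, -0.1]
width: 84.9
```

Request:
{"fn": "arm_command", "kwargs": {"rot": [[0, 0, 0], [0, 0, 0], [0, 0, 0], [0, 0, 0], [0, 0, 0]], "slide": [[7, -38, 0], [7, -38, 0], [7, -38, 0], [7, -38, 0], [7, -38, 0]], "gripper": [85, 85, 85, 85, 85]}}

```text
clock: 14.23
eef_pos: [515.6, -26.4, 85.4]
tool_rot: [-3.135, 0.01, -1.216]
force: [0.6, 0.1, 0.1]
width: 85.0
```

```bash
python3 - <<'E'
from h import *
tgt(549,-190,60,-71.1)
E
```

```text
t 14.23 pos [515.6 -26.4  85.4] yaw -69.7 F [0.6 0.1 0.1] w 85.0 | slide [  33.4 -163.6  -25.4] rot [-0.67  0.18 -1.43]
```

Request:
{"fn": "arm_command", "kwargs": {"rot": [[-0.7, 0.2, -1.4], [0, 0, 0], [0, 0, 0], [0, 0, 0], [0, 0, 0]], "slide": [[7, -35, 0], [7, -35, 0], [7, -35, 0], [6, -30, 0], [3, -15, 0]], "gripper": [85, 85, 85, 85, 85]}}

```text
clock: 14.65
eef_pos: [544.0, -191.8, 82.1]
tool_rot: [3.137, -0.003, -1.251]
force: [-0.2, 0.6, -0.1]
width: 85.1
```

```bash
python3 - <<'E'
from h import *
tgt(549.5,-189.5,60,-71.1)
E
```

```text
t 14.65 pos [ 544.  -191.8   82.1] yaw -71.7 F [-0.2  0.6 -0.1] w 85.1 | slide [  5.5   2.3 -22.1] rot [ 0.22 -0.19  0.55]
```

Request:
{"fn": "arm_command", "kwargs": {"rot": [[0.2, -0.2, 0.5], [0, 0, 0]], "slide": [[3, 0, -5], [0, 0, 0]], "gripper": [85, 85]}}

```text
clock: 14.82
eef_pos: [546.4, -197.6, 75.3]
tool_rot: [3.141, -0.002, -1.249]
force: [0.5, 1.2, -0.4]
width: 85.1
```

```bash
python3 - <<'E'
from h import *
p,d=snap('side','s17',(260,230,410,350),5)
tgt(549.5,-189.5,60,-71.1)
E
```

```text
t 14.87 pos [ 546.2 -197.4   75.6] yaw -71.6 F [ 0.1 -0.4  0.4] w 85.0 | slide [  3.3   7.9 -15.6] rot [ 0.15 -0.02  0.47]
```

View pics/s17.png

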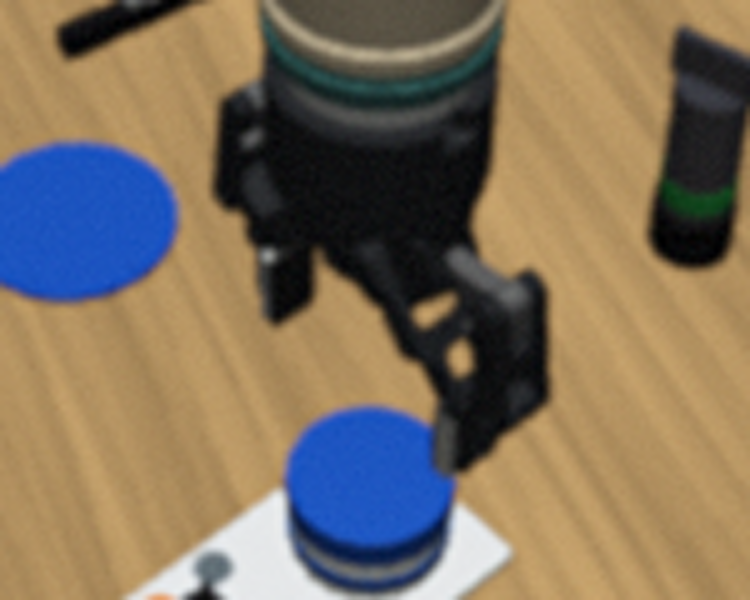

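Request:
{"fn": "arm_command", "kwargs": {"rot": [[0.1, 0, 0.4], [0, 0, 0], [0, 0, 0]], "slide": [[3, 7, -10], [0, 0, -10], [0, 0, 0]], "gripper": [85, 85, 85]}}

```text
clock: 15.12
eef_pos: [549.1, -183.6, 53.3]
tool_rot: [3.141, 0.003, -1.235]
force: [-0.7, 0.6, -0.3]
width: 85.0
```

```bash
python3 - <<'E'
from h import *
p,d=snap('side','s18',(260,230,410,350),5)
tgt(549.5,-189.5,-16,-71.1)
P,c=cloud('side','s18.npz',(300,240,372,340))
k=(c.max(1)<80)&(P[:,2]>60)
Q=P[k]; i=np.argsort(Q[:,2])[:30]; print(Q[i][::3].round(0).tolist())
E
```

```text
t 15.17 pos [ 549.5 -182.9   53.9] yaw -70.7 F [-0.1  0.6  0.1] w 85.0 | slide [ -0.   -6.6 -69.9] rot [-0.2  -0.06 -0.37]
[[534.0, -142.0, 95.0], [527.0, -145.0, 96.0], [528.0, -144.0, 97.0], [532.0, -144.0, 98.0], [539.0, -140.0, 99.0], [523.0, -145.0, 101.0], [559.0, -233.0, 101.0], [530.0, -144.0, 102.0], [535.0, -141.0, 102.0], [525.0, -146.0, 103.0]]
```

View pics/s18.png

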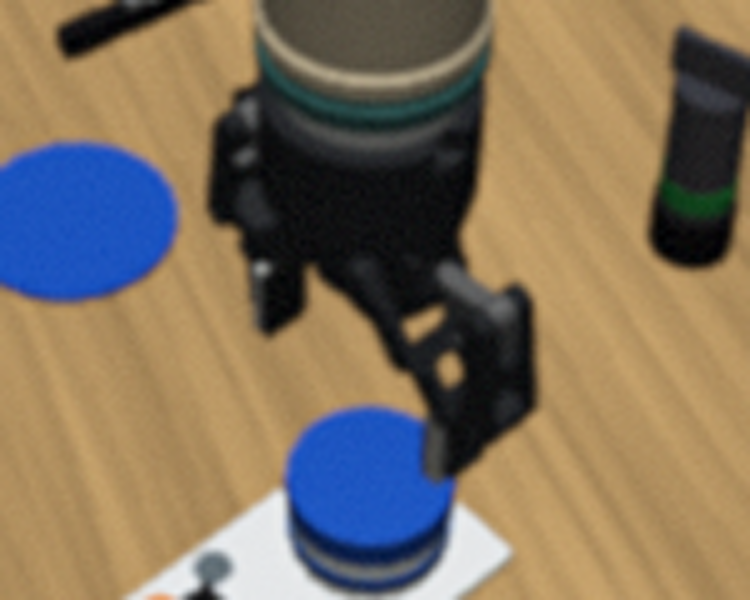

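Request:
{"fn": "arm_command", "kwargs": {"rot": [[-0.2, 0, -0.4], [0, 0, 0]], "slide": [[0, -5, 0], [0, 0, 0]], "gripper": [85, 85]}}

```text
clock: 15.33
eef_pos: [549.5, -185.5, 53.3]
tool_rot: [3.14, 0.002, -1.238]
force: [-0.0, -1.2, -0.0]
width: 85.0
```

Request:
{"fn": "arm_command", "kwargs": {"rot": [[0, 0, 0], [0, 0, 0]], "slide": [[0, 0, -5], [0, 0, 0]], "gripper": [85, 85]}}

```text
clock: 15.5
eef_pos: [550.0, -185.1, 48.4]
tool_rot: [3.141, 0.001, -1.237]
force: [0.5, -0.2, 0.5]
width: 84.8
```

Request:
{"fn": "arm_command", "kwargs": {"rot": [[0, 0, -0.2], [0, 0, 0], [0, 0, 0], [0, 0, 0]], "slide": [[0, -5, -8], [0, 0, -10], [0, 0, -5], [0, 0, 0]], "gripper": [85, 85, 85, 85]}}

```text
clock: 15.83
eef_pos: [550.3, -191.4, 23.6]
tool_rot: [-3.142, -0.0, -1.242]
force: [-0.4, -0.9, -0.1]
width: 85.0
```

```bash
python3 - <<'E'
from h import *
p,d=snap('side','s19',(260,230,410,350),5)
tgt(549.5,-189.5,-19,-71.1)
E
```

```text
t 15.88 pos [ 550.3 -191.3   23.8] yaw -71.2 F [ 0.2 -0.2  1.1] w 85.0 | slide [ -0.8   1.8 -42.8] rot [ 0.01 -0.    0.06]
```

View pics/s19.png

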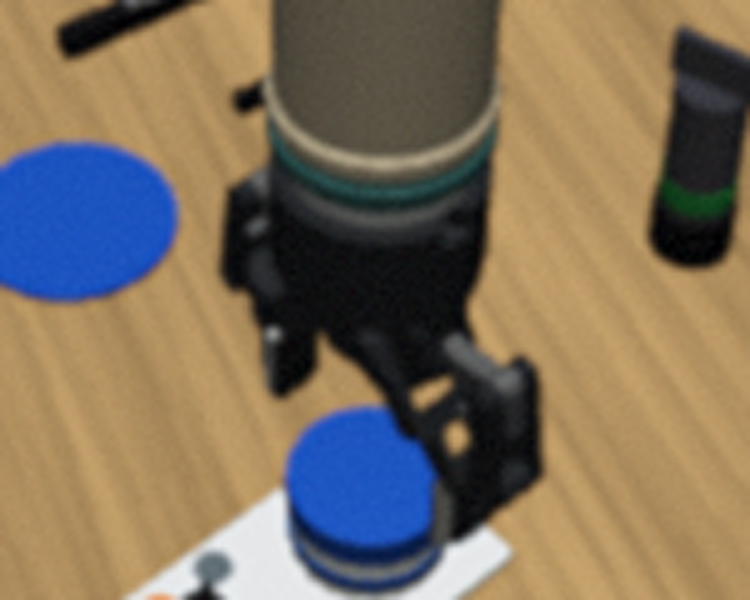

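The fingers straddle the blue lid (tips near crop (285,393) and (440,540), lid centre (370,478)). I'll keep descending.

Request:
{"fn": "arm_command", "kwargs": {"rot": [[0, 0, 0], [0, 0, 0], [0, 0, 0]], "slide": [[0, 1, -8], [0, 0, -8], [0, 0, 0]], "gripper": [85, 85, 85]}}

```text
clock: 16.13
eef_pos: [550.5, -190.3, 6.4]
tool_rot: [-3.141, -0.0, -1.242]
force: [-0.6, -0.6, 0.3]
width: 84.9
```

```bash
python3 - <<'E'
from h import *
tgt(549.5,-189.5,-19,-71.1)
E
```

```text
t 16.13 pos [ 550.5 -190.3    6.4] yaw -71.2 F [-0.6 -0.6  0.3] w 84.9 | slide [ -1.    0.8 -25.4] rot [0.01 0.03 0.08]
```

Request:
{"fn": "arm_command", "kwargs": {"rot": [[0, 0, 0], [0, 0, 0], [0, 0, 0], [0, 0, 0]], "slide": [[0, 0, -8], [0, 0, -8], [0, 0, -8], [0, 0, 0]], "gripper": [85, 85, 85, 85]}}

```text
clock: 16.47
eef_pos: [550.5, -189.9, -20.4]
tool_rot: [-3.141, -0.0, -1.242]
force: [-0.7, 0.8, -0.2]
width: 85.0
```

```bash
python3 - <<'E'
from h import *
p,d=snap('side','s20',(260,230,410,350),5)
tgt(549.5,-189.5,-19,-71.1)
E
```

```text
t 16.52 pos [ 550.8 -190.1  -19.8] yaw -71.2 F [0.6 0.9 0.4] w 85.3 | slide [-1.3  0.6  0.8] rot [0.01 0.05 0.06]
```

View pics/s20.png

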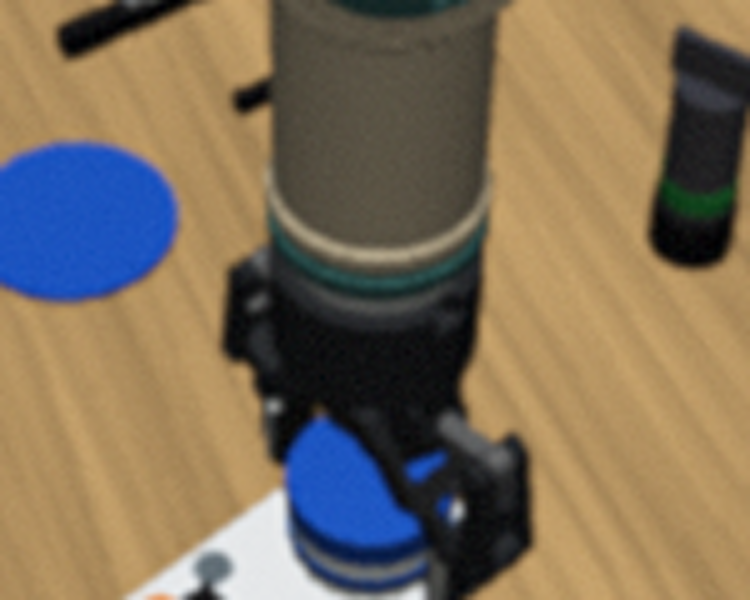

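The fingers are well around the pot. Closing.

Request:
{"fn": "arm_command", "kwargs": {"rot": [[0, 0, 0], [0, 0, 0], [0, 0, 0], [0, 0, 0], [0, 0, 0]], "slide": [[0, 0, 0], [0, 0, 0], [0, 0, 0], [0, 0, 0], [0, 0, 0]], "gripper": [75, 65, 55, 55, 55]}}

```text
clock: 16.93
eef_pos: [551.0, -190.1, -19.3]
tool_rot: [-3.14, -0.001, -1.242]
force: [-0.7, 0.6, -1.5]
width: 65.3
```

Request:
{"fn": "arm_command", "kwargs": {"rot": [[0, 0, 0], [0, 0, 0], [0, 0, 0], [0, 0, 0], [0, 0, 0]], "slide": [[0, 0, 0], [0, 0, 6], [0, 0, 12], [0, 0, 20], [0, 0, 10]], "gripper": [50, 50, 50, 50, 50]}}

```text
clock: 17.35
eef_pos: [548.6, -189.4, 29.5]
tool_rot: [3.138, 0.002, -1.242]
force: [0.3, -0.0, -1.7]
width: 64.7
```

```bash
python3 - <<'E'
from h import *
p,d=snap('side','s21',(260,230,410,350),5)
tgt(498,22,30,None)
E
```

```text
t 17.4 pos [ 549.5 -189.7   30.9] yaw -71.2 F [ 1.1 -0.3 -1.2] w 64.8 | slide [-51.5 211.7  -0.9] rot [-0.03 -0.09 -0.  ]
```

View pics/s21.png

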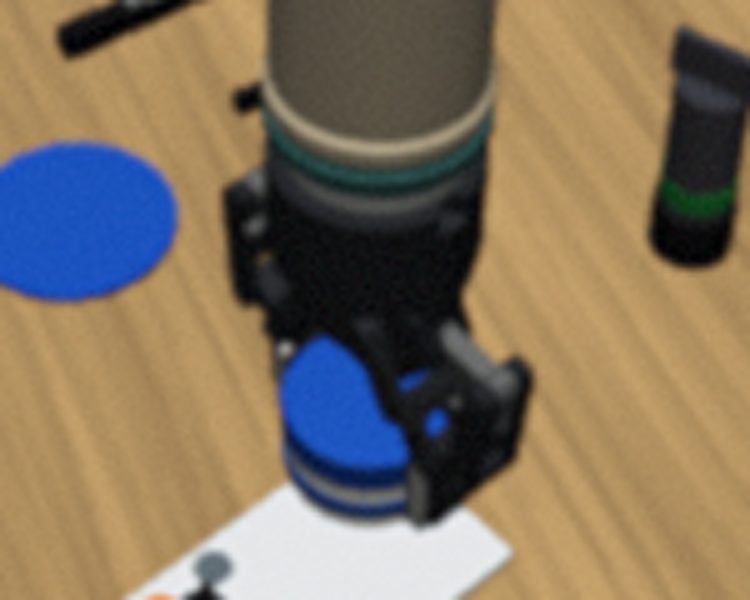

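Blue is lifted cleanly. Carrying it to the blue mat.

Request:
{"fn": "arm_command", "kwargs": {"rot": [[0, 0, 0], [0, 0, 0], [0, 0, 0], [0, 0, 0], [0, 0, 0]], "slide": [[-8, 32, 0], [-9, 38, 0], [-9, 38, 0], [-9, 38, 0], [-9, 38, 0]], "gripper": [50, 50, 50, 50, 50]}}

```text
clock: 17.82
eef_pos: [509.1, -15.7, 35.4]
tool_rot: [-3.132, -0.014, -1.264]
force: [0.5, 2.0, -1.9]
width: 65.0
```

Request:
{"fn": "arm_command", "kwargs": {"rot": [[0, 0, 0], [0, 0, 0], [0, 0, 0]], "slide": [[-5, 20, 0], [0, 5, 0], [0, 0, 0]], "gripper": [50, 50, 50]}}

```text
clock: 18.07
eef_pos: [501.1, 22.2, 36.1]
tool_rot: [-3.131, -0.008, -1.249]
force: [-0.2, -0.6, -1.9]
width: 64.6
```

```bash
python3 - <<'E'
from h import *
tgt(498,22,-23,-71)
E
```

```text
t 18.07 pos [501.1  22.2  36.1] yaw -71.5 F [-0.2 -0.6 -1.9] w 64.6 | slide [ -3.1  -0.2 -59.1] rot [0.24 0.69 0.54]
```

Request:
{"fn": "arm_command", "kwargs": {"rot": [[0.2, 0.7, 0], [0, 0, 0], [0, 0, 0], [0, 0, 0]], "slide": [[-3, 0, -12], [0, 0, -14], [0, 0, -10], [0, 0, 0]], "gripper": [50, 50, 50, 50]}}

```text
clock: 18.4
eef_pos: [500.8, 17.0, -1.8]
tool_rot: [-3.139, -0.004, -1.254]
force: [-0.4, -0.2, -2.6]
width: 64.7
```

```bash
python3 - <<'E'
from h import *
p,d=snap('side','s22',(200,180,350,300),5)
tgt(498,22,-23,-71)
E
```

```text
t 18.45 pos [501.   16.6  -1.3] yaw -71.9 F [-0.3 -0.4 -2. ] w 65.0 | slide [ -3.    5.4 -21.7] rot [0.18 0.21 0.86]
```

View pics/s22.png

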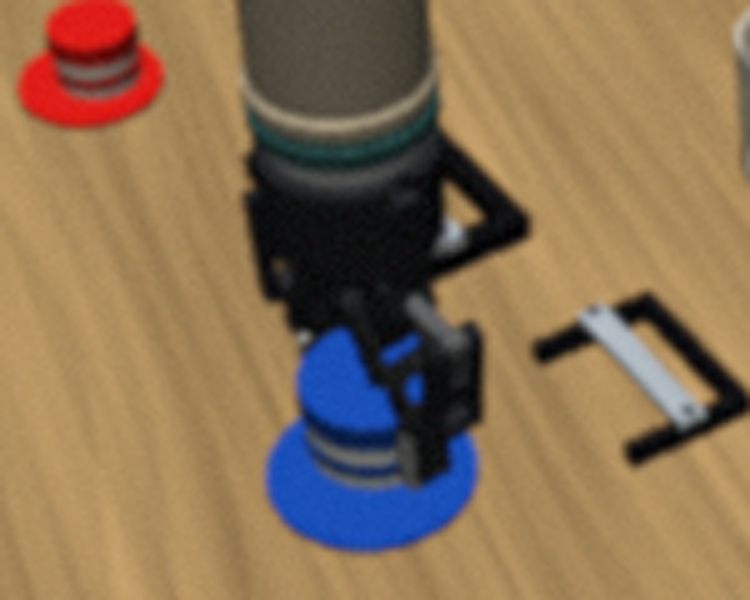

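Request:
{"fn": "arm_command", "kwargs": {"rot": [[0.2, 0.2, 0], [0, 0, 0], [0, 0, 0], [0, 0, 0]], "slide": [[-3, 4, -6], [0, 0, -6], [0, 0, -4], [0, 0, 0]], "gripper": [50, 50, 50, 50]}}

```text
clock: 18.78
eef_pos: [498.5, 17.6, -18.8]
tool_rot: [-3.141, -0.0, -1.26]
force: [-0.8, -0.4, -1.7]
width: 64.8
```

Request:
{"fn": "arm_command", "kwargs": {"rot": [[0, 0, 0], [0, 0, 0]], "slide": [[0, 0, -2], [0, 0, 0]], "gripper": [50, 50]}}

```text
clock: 18.95
eef_pos: [498.5, 17.5, -21.0]
tool_rot: [-3.141, -0.001, -1.26]
force: [0.4, 0.2, -2.6]
width: 64.6
```

Request:
{"fn": "arm_command", "kwargs": {"rot": [[0, 0, 0], [0, 0, 0]], "slide": [[0, 0, -2], [0, 0, 0]], "gripper": [50, 50]}}

```text
clock: 19.12
eef_pos: [498.9, 17.6, -22.9]
tool_rot: [-3.141, -0.001, -1.26]
force: [-0.7, -0.1, -2.4]
width: 64.9
```

Request:
{"fn": "arm_command", "kwargs": {"rot": [[0, 0, 0], [0, 0, 0]], "slide": [[0, 1.5, -1.5], [0, 0, 0]], "gripper": [50, 50]}}

```text
clock: 19.28
eef_pos: [499.4, 18.2, -23.4]
tool_rot: [-3.14, -0.002, -1.26]
force: [0.0, -0.0, -1.6]
width: 64.7
```

Request:
{"fn": "arm_command", "kwargs": {"rot": [[0, 0, 0], [0, 0, 0]], "slide": [[0, 1.5, -1.5], [0, 0, 0]], "gripper": [50, 50]}}

```text
clock: 19.45
eef_pos: [499.9, 18.1, -23.2]
tool_rot: [-3.139, -0.004, -1.262]
force: [0.1, 0.7, -1.2]
width: 64.8
```

Request:
{"fn": "arm_command", "kwargs": {"rot": [[0, 0, 0], [0, 0, 0]], "slide": [[0, 0, -1.5], [0, 0, 0]], "gripper": [50, 50]}}

```text
clock: 19.62
eef_pos: [500.5, 18.1, -23.3]
tool_rot: [-3.137, -0.005, -1.262]
force: [0.2, 0.6, -1.8]
width: 64.8
```

The descent has stopped at the expected contact height of -23.3. Releasing.

Request:
{"fn": "arm_command", "kwargs": {"rot": [[0, 0, 0], [0, 0, 0], [0, 0, 0]], "slide": [[0, 0, 0], [0, 0, 0], [0, 0, 0]], "gripper": [72, 80, 85]}}

```text
clock: 19.87
eef_pos: [501.3, 19.0, -23.3]
tool_rot: [-3.135, -0.004, -1.261]
force: [0.4, 0.2, -1.0]
width: 84.9
```

Request:
{"fn": "arm_command", "kwargs": {"rot": [[0, 0, 0], [0, 0, 0], [0, 0, 0], [0, 0, 0], [0, 0, 0]], "slide": [[0, 0, 12], [0, 0, 20], [0, 0, 25], [0, 0, 25], [0, 0, 20]], "gripper": [85, 85, 85, 85, 85]}}

```text
clock: 20.28
eef_pos: [496.7, 19.5, 80.0]
tool_rot: [3.137, -0.001, -1.26]
force: [0.6, 0.4, -0.6]
width: 85.1
```

```bash
python3 - <<'E'
from h import *
p,d=snap('side','s23',(200,150,400,300),4)
tgt(469,-217,60,19)
print(telemetry.read_state()['qpos'].round(2))
P,c=cloud('side','s23.npz',(260,300,380,400))
hh=cv2.cvtColor(c[None].astype(np.uint8),cv2.COLOR_RGB2HSV)[0]
k=(hh[:,1]<45)&(hh[:,2]>130)
r=cv2.minAreaRect(P[k][:,:2].astype(np.float32)); print(k.sum(),P[k].mean(0).round(1),r)
pix=mask(p,'white'); 
E
```

```text
t 20.33 pos [499.   19.6  83.2] yaw -72.2 F [0.3 0.  1.7] w 84.9 | slide [ -30.  -236.6  -23.2] rot [-2.000e-02  1.800e-01  9.122e+01]
[-0.16  0.61  0.09  2.05 -0.1   0.49 -1.25]
2339 [ 524.1 -202.6   12. ] ((405.4636535644531, -388.8498229980469), (602.7951049804688, 151.16343688964844), 59.12468719482422)
```

View pics/s23.png

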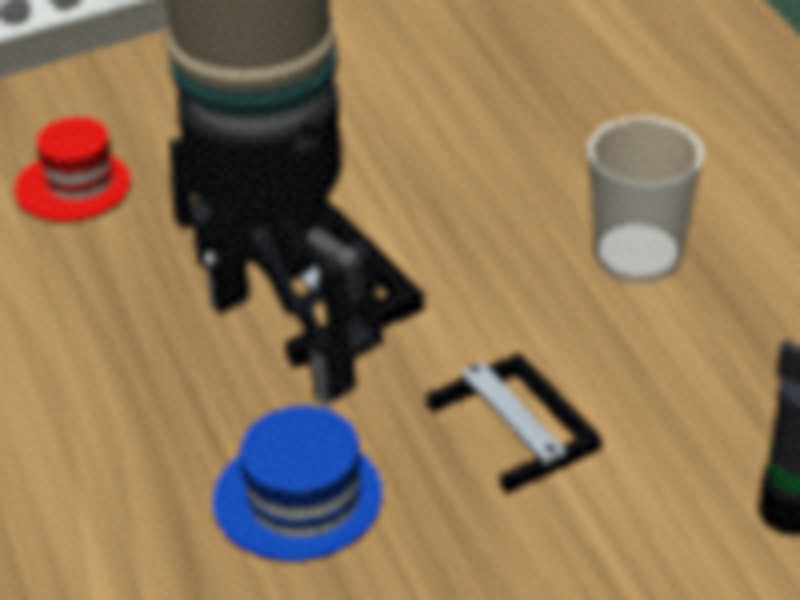

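All three pots are on their mats. I'll re-measure the palette and move to its grip block, turning the jaws by 91°.

```bash
cat >> h.py <<'E'
def palette(n,f,box,z=8):
    q=np.load(f)['p'];hh=cv2.cvtColor(q,cv2.COLOR_RGB2HSV); u0,v0,u1,v1=box
    m=np.zeros(q.shape[:2],np.uint8); m[v0:v1,u0:u1]=((hh[...,1]<45)&(hh[...,2]>120))[v0:v1,u0:u1]
    c=max(cv2.findContours(m,cv2.RETR_EXTERNAL,cv2.CHAIN_APPROX_NONE)[0],key=cv2.contourArea)
    W=np.array([onz(n,u,v,z)[:2] for u,v in c[:,0]],np.float32)
    r=cv2.minAreaRect(cv2.convexHull(W)); print('palette',n,np.round(r[0],1),np.round(r[1],1),round(r[2],1))
E
python3 - <<'E'
from h import *
palette('side','s23.npz',(260,300,380,400))
q=np.load('s23.npz')['p']
P,c=cloud('side','s23.npz',(285,335,320,380))
k=(c.max(1)<60)&(P[:,2]>37)&(P[:,2]<44); print(k.sum(),P[k].mean(0).round(1),P[k].min(0).round(1),P[k].max(0).round(1))
E
```

```text
palette side [ 519.9 -199.7] [141.6  85.9] 18.9
130 [ 466.5 -220.6   41.2] [ 453.9 -232.    37.5] [ 479.5 -208.    43.9]
```

Request:
{"fn": "arm_command", "kwargs": {"rot": [[0, 0, 7], [0, 0, 7], [0, 0, 7], [0, 0, 7], [0, 0, 7]], "slide": [[-2, -18, 0], [-2, -18, 0], [-2, -18, 0], [-2, -18, 0], [-2, -18, 0]], "gripper": [60, 60, 60, 60, 60]}}

```text
clock: 20.75
eef_pos: [492.3, -66.6, 89.8]
tool_rot: [-3.131, -0.007, -0.632]
force: [0.3, -0.4, 0.1]
width: 59.9
```

Request:
{"fn": "arm_command", "kwargs": {"rot": [[0, 0, 7], [0, 0, 7], [0, 0, 7], [0, 0, 7], [0, 0, 7]], "slide": [[-3, -20, 0], [-3, -20, 0], [-3, -20, 0], [-3, -20, 0], [-3, -20, 0]], "gripper": [60, 60, 60, 60, 60]}}

```text
clock: 21.17
eef_pos: [476.5, -171.4, 92.9]
tool_rot: [-3.133, -0.01, -0.007]
force: [-0.0, -0.2, -0.2]
width: 60.1
```

```bash
python3 - <<'E'
from h import *
tgt(469,-217,60,18.9)
E
```

```text
t 21.17 pos [ 476.5 -171.4   92.9] yaw -0.4 F [-0.  -0.2 -0.2] w 60.1 | slide [ -7.5 -45.6 -32.9] rot [-0.59  0.49 19.32]
```

Request:
{"fn": "arm_command", "kwargs": {"rot": [[-0.6, 0.5, 6], [0, 0, 6], [0, 0, 5], [0, 0, 1], [0, 0, 0]], "slide": [[-2, -14, -5], [-2, -14, -10], [-2, -9, -10], [0, 0, 0], [0, 0, 0]], "gripper": [60, 60, 60, 60, 60]}}

```text
clock: 21.58
eef_pos: [468.2, -218.5, 69.8]
tool_rot: [3.134, -0.0, 0.314]
force: [-0.2, 0.5, 0.4]
width: 60.2
```

```bash
python3 - <<'E'
from h import *
p,d=snap('side','s24',(240,270,390,390),5)
tgt(468.5,-217.5,-10,18.9)
E
```

```text
t 21.63 pos [ 468.  -218.4   69.8] yaw 18.0 F [-0.1  0.3  0.4] w 60.4 | slide [  0.5   0.9 -79.8] rot [0.43 0.12 0.91]
```

View pics/s24.png

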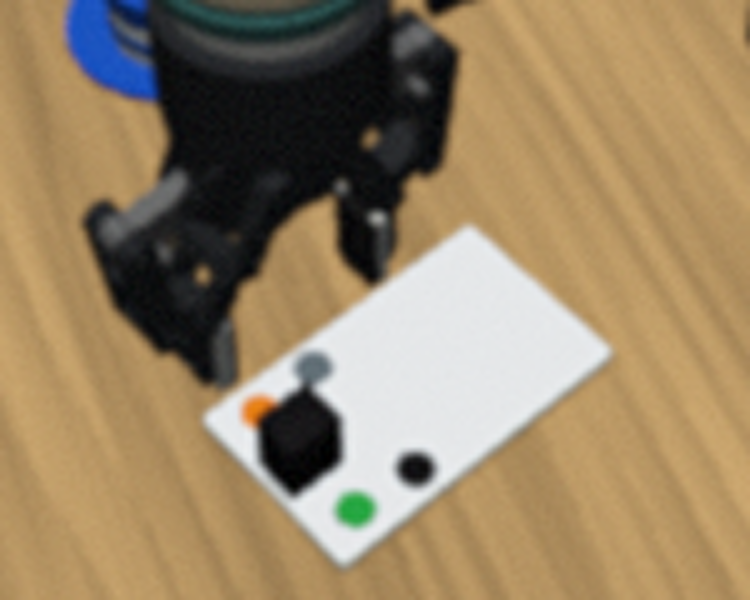

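The block is between the fingers and below them. I'll descend with a 4 mm offset towards palette -y to ease reach later.

Request:
{"fn": "arm_command", "kwargs": {"rot": [[0.4, 0.1, 0.9], [0, 0, 0], [0, 0, 0], [0, 0, 0]], "slide": [[2, -3, -12], [0, 0, -14], [0, 0, -10], [0, 0, 0]], "gripper": [60, 60, 60, 60]}}

```text
clock: 21.97
eef_pos: [473.1, -219.5, 33.7]
tool_rot: [3.139, -0.004, 0.331]
force: [0.2, 0.3, 0.5]
width: 60.2
```

```bash
python3 - <<'E'
from h import *
tgt(469.5,-221,-12,18.9)
E
```

```text
t 21.97 pos [ 473.1 -219.5   33.7] yaw 19.0 F [0.2 0.3 0.5] w 60.2 | slide [ -3.6  -1.5 -45.7] rot [ 0.06  0.27 -0.08]
```

Request:
{"fn": "arm_command", "kwargs": {"rot": [[0, 0.3, 0], [0, 0, 0], [0, 0, 0], [0, 0, 0]], "slide": [[-3.5, -1, -12], [0, 0, -12], [0, 0, -6], [0, 0, 0]], "gripper": [60, 60, 60, 60]}}

```text
clock: 22.3
eef_pos: [470.0, -218.9, 1.2]
tool_rot: [3.141, 0.001, 0.334]
force: [-0.7, 0.4, -0.3]
width: 60.0
```

```bash
python3 - <<'E'
from h import *
p,d=snap('side','s25',(240,270,390,390),5)
tgt(469.5,-221,-12,18.9)
E
```

```text
t 22.35 pos [ 470.2 -218.8    1.7] yaw 19.1 F [ 0.3  0.1 -0.7] w 60.3 | slide [ -0.7  -2.2 -13.7] rot [ 0.05 -0.04 -0.22]
```

View pics/s25.png

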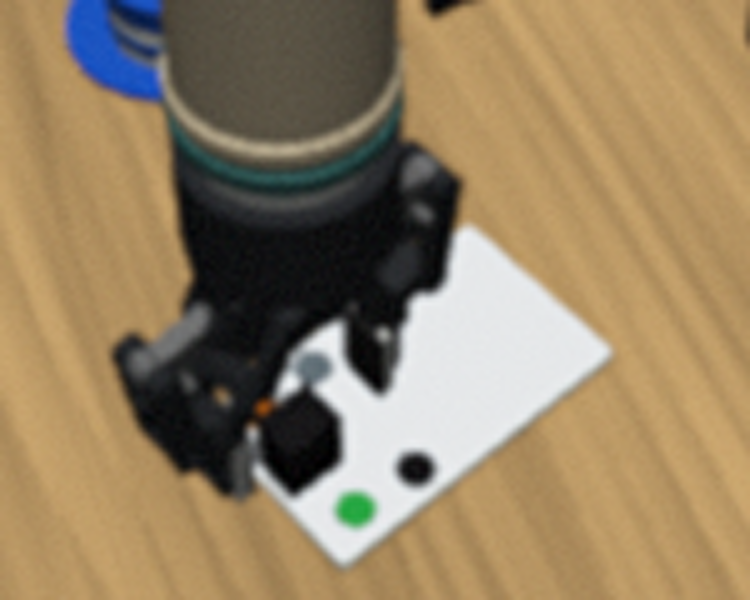

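Request:
{"fn": "arm_command", "kwargs": {"rot": [[0, 0, 0], [0, 0, 0], [0, 0, 0], [0, 0, 0]], "slide": [[0, -2, -6], [0, 0, -5], [0, 0, -2], [0, 0, 0]], "gripper": [60, 60, 60, 60]}}

```text
clock: 22.68
eef_pos: [471.1, -221.3, -11.6]
tool_rot: [3.14, -0.001, 0.334]
force: [0.3, -0.8, 0.2]
width: 59.7
```

Request:
{"fn": "arm_command", "kwargs": {"rot": [[0, 0, 0], [0, 0, 0], [0, 0, 0], [0, 0, 0], [0, 0, 0]], "slide": [[0, 0, 0], [0, 0, 0], [0, 0, 0], [0, 0, 0], [0, 0, 0]], "gripper": [50, 40, 30, 18, 15]}}

```text
clock: 23.1
eef_pos: [471.4, -221.6, -10.8]
tool_rot: [3.139, -0.001, 0.333]
force: [-0.7, 0.7, -2.0]
width: 25.1
```

Request:
{"fn": "arm_command", "kwargs": {"rot": [[0, 0, 0], [0, 0, 0], [0, 0, 0]], "slide": [[0, 0, 0], [0, 0, 0], [0, 0, 0]], "gripper": [15, 15, 15]}}

```text
clock: 23.35
eef_pos: [470.9, -221.6, -10.9]
tool_rot: [3.139, -0.0, 0.333]
force: [-0.0, -0.6, -1.8]
width: 24.9
```

```bash
python3 - <<'E'
from h import *
p,d=snap('side','s26',(240,270,390,390),5)
tgt(469.5,-221,-12,18.9)
E
```

```text
t 23.4 pos [ 470.9 -221.6  -10.9] yaw 19.1 F [-0.2  0.6 -0.8] w 24.8 | slide [-1.4  0.6 -1.1] rot [ 0.12  0.06 -0.19]
```

View pics/s26.png

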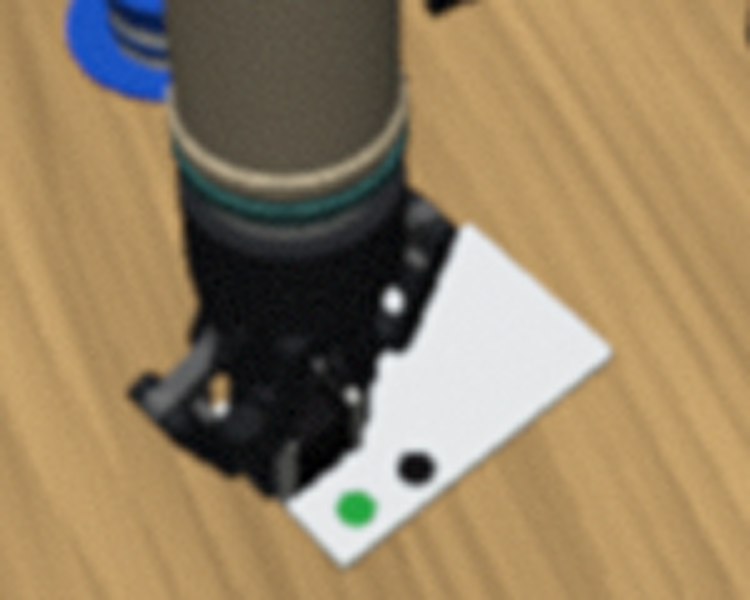

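The block is gripped (25 mm) and the palette hasn't moved. The palette centre is the TCP plus 54.5 mm along palette x and 4.7 mm along palette y. The direct way is blocked by the blue mat and pot and by the small holder, so I'll slide it round on the near side. I start by turning the palette towards +y while shifting it to x≈406.

Request:
{"fn": "arm_command", "kwargs": {"rot": [[0, 0, 3], [0, 0, 5], [0, 0, 6], [0, 0, 6], [0, 0, 6]], "slide": [[-3, 1, 0.5], [-5, 2, 0], [-5, 2, 0], [-5, 2, 0], [-5, 2, 0]], "gripper": [15, 15, 15, 15, 15]}}

```text
clock: 23.82
eef_pos: [448.8, -212.8, -10.6]
tool_rot: [3.138, -0.002, 0.805]
force: [-0.0, 0.8, -2.4]
width: 25.0
```

```bash
python3 - <<'E'
from h import *
tgt(406,-200,-10.5,90)
E
```

```text
t 23.82 pos [ 448.8 -212.8  -10.6] yaw 46.1 F [-0.   0.8 -2.4] w 25.0 | slide [-42.8  12.8   0.1] rot [1.000e-02 2.600e-01 4.388e+01]
```

Request:
{"fn": "arm_command", "kwargs": {"rot": [[0, 0.2, 6], [0, 0, 6], [0, 0, 6], [0, 0, 6], [0, 0, 6]], "slide": [[-6, 2, 0], [-6, 2, 0], [-6, 2, 0], [-6, 2, 0], [-6, 2, 0]], "gripper": [15, 15, 15, 15, 15]}}

```text
clock: 24.23
eef_pos: [418.0, -202.8, -10.7]
tool_rot: [3.139, 0.001, 1.355]
force: [-0.4, 0.3, -2.1]
width: 25.0
```

```bash
python3 - <<'E'
from h import *
tgt(406,-190,-10.5,90)
E
```

```text
t 24.23 pos [ 418.  -202.8  -10.7] yaw 77.7 F [-0.4  0.3 -2.1] w 25.0 | slide [-12.   12.8   0.2] rot [ 0.06  0.13 12.34]
```

Request:
{"fn": "arm_command", "kwargs": {"rot": [[0, 0, 6], [0, 0, 3], [0, 0, 0], [0, 0, 0]], "slide": [[-6, 3, 0], [-5, 3, 0], [-1, 0, 0], [0, 0, 0]], "gripper": [15, 15, 15, 15]}}

```text
clock: 24.57
eef_pos: [404.2, -196.8, -10.8]
tool_rot: [3.14, 0.0, 1.522]
force: [0.1, 0.3, -1.5]
width: 25.2
```

```bash
python3 - <<'E'
from h import *
tgt(405,-190,-10.5,90)
p,d=snap('side','s27',(150,200,350,350),4)
palette('side','s27.npz',(150,240,330,370))
print(proj('side',[450,22,4]))
E
```

```text
t 24.57 pos [ 404.2 -196.8  -10.8] yaw 87.2 F [ 0.1  0.3 -1.5] w 25.2 | slide [0.8 6.8 0.3] rot [0.03 0.08 2.78]
palette side [ 377.2 -132.9] [128.9  35. ] 87.3
(np.float64(254.08455470184913), np.float64(279.72063228841574))
```

View pics/s27.png

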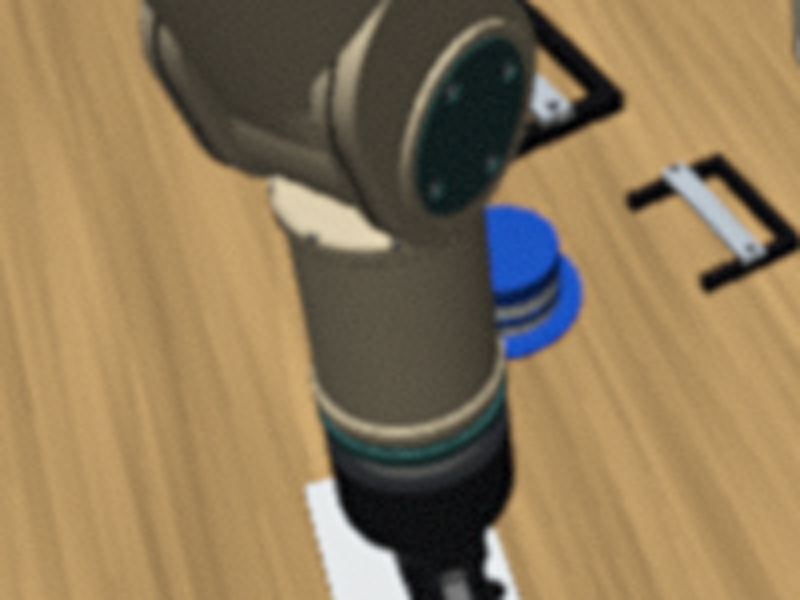

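The palette's left edge at x≈360 matches the grip model. Now I'll slide it along +y past the blue mat, keeping x≈402.

Request:
{"fn": "arm_command", "kwargs": {"rot": [[0, 0, 2.5], [0, 0, 0], [0, 0, 0]], "slide": [[-1, 10, 0], [0, 14, 0], [0, 14, 0]], "gripper": [15, 15, 15]}}

```text
clock: 24.87
eef_pos: [405.3, -162.2, -10.5]
tool_rot: [3.137, 0.005, 1.56]
force: [0.1, -1.1, 0.6]
width: 24.9
```

```bash
python3 - <<'E'
from h import *
tgt(402.5,100,-10.5,90)
E
```

```text
t 24.87 pos [ 405.3 -162.2  -10.5] yaw 89.4 F [ 0.1 -1.1  0.6] w 24.9 | slide [ -2.8 262.2  -0. ] rot [0.3  0.27 0.6 ]
```

Request:
{"fn": "arm_command", "kwargs": {"rot": [[0.3, 0.3, 0.6], [0, 0, 0], [0, 0, 0]], "slide": [[-3, 14, 0], [-1, 14, 0], [-1, 14, 0]], "gripper": [15, 15, 15]}}

```text
clock: 25.12
eef_pos: [402.0, -117.0, -10.1]
tool_rot: [3.139, -0.0, 1.574]
force: [-0.2, -0.0, -2.3]
width: 24.9
```

```bash
python3 - <<'E'
from h import *
tgt(402.5,100,-10.5,90)
E
```

```text
t 25.12 pos [ 402.  -117.   -10.1] yaw 90.2 F [-0.2 -0.  -2.3] w 24.9 | slide [  0.5 217.   -0.4] rot [-0.02  0.13 -0.17]
```

Request:
{"fn": "arm_command", "kwargs": {"rot": [[0, 0, 0], [0, 0, 0], [0, 0, 0], [0, 0, 0], [0, 0, 0]], "slide": [[0, 15, 0], [0, 15, 0], [0, 15, 0], [0, 15, 0], [0, 15, 0]], "gripper": [15, 15, 15, 15, 15]}}

```text
clock: 25.53
eef_pos: [403.2, -34.4, -9.9]
tool_rot: [3.137, -0.002, 1.581]
force: [0.7, 0.0, -1.3]
width: 25.3
```

```bash
python3 - <<'E'
from h import *
tgt(402.5,100,-10.5,90)
E
```

```text
t 25.53 pos [403.2 -34.4  -9.9] yaw 90.6 F [ 0.7  0.  -1.3] w 25.3 | slide [ -0.7 134.4  -0.6] rot [-0.12  0.26 -0.59]
```

Request:
{"fn": "arm_command", "kwargs": {"rot": [[0, 0.2, -0.6], [0, 0, 0], [0, 0, 0], [0, 0, 0], [0, 0, 0]], "slide": [[-1, 15, -0.5], [0, 15, 0], [0, 15, 0], [0, 15, 0], [0, 15, 0]], "gripper": [15, 15, 15, 15, 15]}}

```text
clock: 25.95
eef_pos: [402.8, 49.3, -10.2]
tool_rot: [3.139, -0.005, 1.579]
force: [0.8, -0.8, -0.9]
width: 24.8
```

```bash
python3 - <<'E'
from h import *
tgt(402.5,100,-10.5,90)
p,d=snap('side','s28',(150,150,350,300),4)
E
```

```text
t 25.95 pos [402.8  49.3 -10.2] yaw 90.5 F [ 0.8 -0.8 -0.9] w 24.8 | slide [-0.3 50.7 -0.3] rot [-0.26  0.17 -0.46]
```

View pics/s28.png

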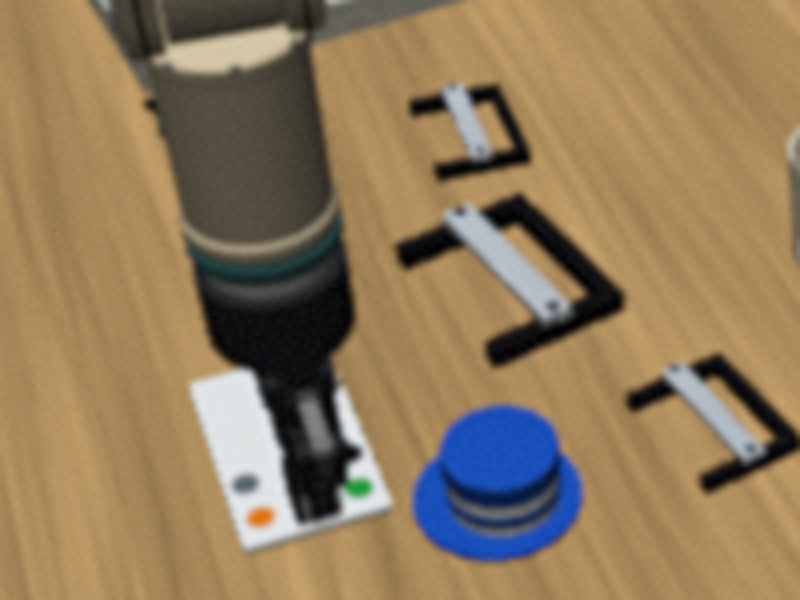

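The palette slid past the blue mat with a clear gap (crop (392,505) against (415,500)). Next I'll go a little farther in +y, then swing it into line with the holder.

Request:
{"fn": "arm_command", "kwargs": {"rot": [[0, 0, -0.5], [0, 0, 0], [0, 0, 0], [0, 0, -2], [0, 0, -5]], "slide": [[0, 13, 0], [0, 13, 0], [0, 10, 0], [-2, 3, 0], [-2, 2, 0]], "gripper": [15, 15, 15, 15, 15]}}

```text
clock: 26.42
eef_pos: [399.6, 101.9, -9.7]
tool_rot: [3.136, -0.013, 1.459]
force: [-0.7, -0.9, -2.4]
width: 25.0
```

```bash
python3 - <<'E'
from h import *
tgt(395,97,-10.5,70.6)
E
```

```text
t 26.42 pos [399.6 101.9  -9.7] yaw 83.6 F [-0.7 -0.9 -2.4] w 25.0 | slide [-4.6 -4.9 -0.8] rot [ -0.65   0.5  -12.99]
```

Request:
{"fn": "arm_command", "kwargs": {"rot": [[-0.6, 0.5, -6], [0, 0, -6], [0, 0, -6], [0, 0, -6], [0, 0, -6]], "slide": [[-2, 0, -0.5], [-2, 1, 0], [-2, 2, 0], [-2, 3, 0], [-2, 4, 0]], "gripper": [15, 15, 15, 15, 15]}}

```text
clock: 26.83
eef_pos: [389.1, 114.9, -10.2]
tool_rot: [-3.141, -0.002, 0.915]
force: [-0.1, -0.1, -1.4]
width: 24.8
```

```bash
python3 - <<'E'
from h import *
tgt(385,127,-10.5,32)
E
```

```text
t 26.83 pos [389.1 114.9 -10.2] yaw 52.4 F [-0.1 -0.1 -1.4] w 24.8 | slide [-4.1 12.1 -0.3] rot [ -0.11   0.06 -20.4 ]
```

Request:
{"fn": "arm_command", "kwargs": {"rot": [[0, 0, -6], [0, 0, -6], [0, 0, -6], [0, 0, -6], [0, 0, -6]], "slide": [[-2, 4, 0], [-1, 5, 0], [0, 5, 0], [0, 6, 0], [0, 5, 0]], "gripper": [15, 15, 15, 15, 15]}}

```text
clock: 27.25
eef_pos: [384.7, 142.6, -10.2]
tool_rot: [-3.14, -0.002, 0.368]
force: [0.3, 0.2, -2.6]
width: 24.8
```

```bash
python3 - <<'E'
from h import *
tgt(384,148.6,-10.5,12.5)
E
```

```text
t 27.25 pos [384.7 142.6 -10.2] yaw 21.1 F [ 0.3  0.2 -2.6] w 24.8 | slide [-0.7  6.  -0.3] rot [-0.11  0.06 -8.57]
```

Request:
{"fn": "arm_command", "kwargs": {"rot": [[0, 0, -5], [0, 0, -2], [0, 0, 0], [0, 0, 0]], "slide": [[0, 4, 0], [0, 1, 0], [0, 0, 0], [0, 0, 0]], "gripper": [15, 15, 15, 15]}}

```text
clock: 27.58
eef_pos: [384.3, 151.3, -10.1]
tool_rot: [-3.138, -0.003, 0.241]
force: [0.5, -0.1, -2.1]
width: 24.6
```

```bash
python3 - <<'E'
from h import *
tgt(384,148.6,-10.5,12.5)
p,d=snap('side','s29',(150,130,350,280),4)
palette('side','s29.npz',(150,200,290,280))
p,d=snap('top','t29',(190,220,340,340),5)
E
```

```text
t 27.58 pos [384.3 151.3 -10.1] yaw 13.8 F [ 0.5 -0.1 -2.1] w 24.6 | slide [-0.3 -2.7 -0.4] rot [-0.25  0.1  -1.33]
palette side [435.4 170.2] [141.8  90.3] 13.2
```

View pics/s29.png

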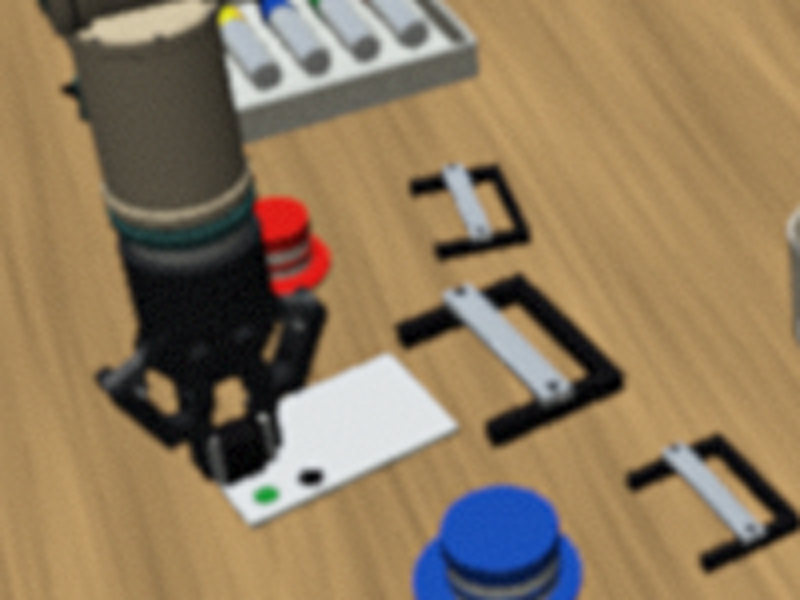

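View pics/t29.png

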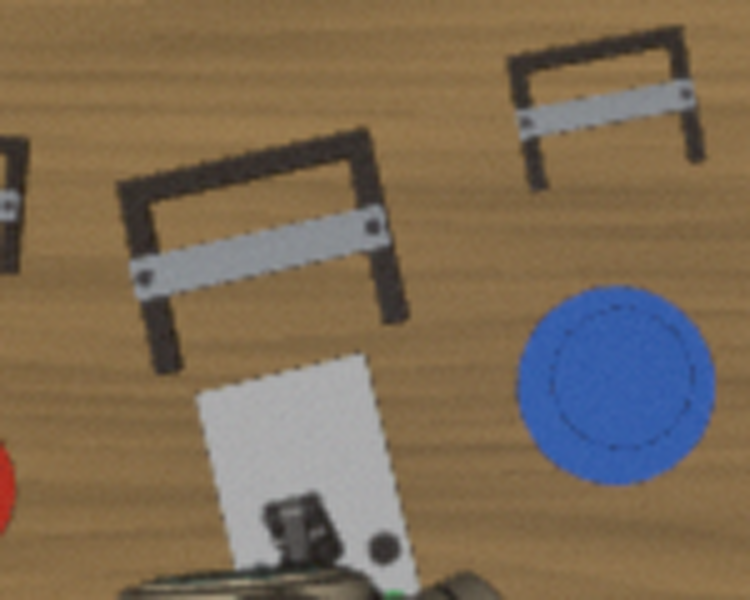

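The top view shows the palette in front of the large holder, about 3 mm too far to +y and 1° over-rotated. I'll correct that and start the insertion.

Request:
{"fn": "arm_command", "kwargs": {"rot": [[-0.2, 0.1, -1.2], [0, 0, 0], [0, 0, 0], [0, 0, 0]], "slide": [[0, -3, 0], [5, 0.5, 0], [10, 2, 0], [0, 0, 0]], "gripper": [15, 15, 15, 15]}}

```text
clock: 28.02
eef_pos: [398.9, 148.7, -10.1]
tool_rot: [3.14, 0.002, 0.218]
force: [0.4, 0.3, -2.0]
width: 25.0
```

```bash
python3 - <<'E'
from h import *
tgt(475.8,169,-10.5,12.5)
p,d=snap('top','t30',(190,220,340,340),5)
p,d=snap('side','s30',(150,130,350,280),4)
palette('side','s30.npz',(150,200,290,280))
E
```

```text
t 28.02 pos [398.9 148.7 -10.1] yaw 12.5 F [ 0.4  0.3 -2. ] w 25.0 | slide [76.9 20.3 -0.4] rot [ 0.11 -0.09  0.  ]
palette side [448.9 165.5] [141.5  89.2] 12.2
```

View pics/t30.png

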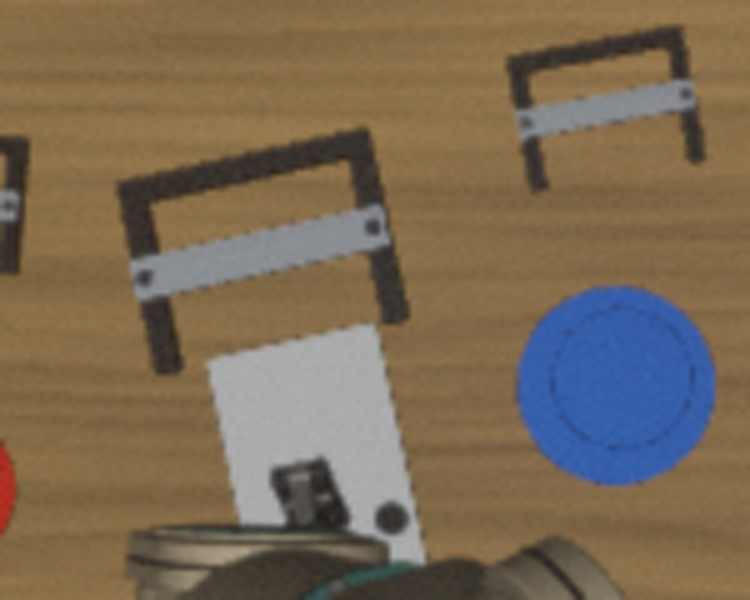

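The left gap is about 11 mm and the right about 3 mm, so I'll shift +3 mm laterally and continue.

Request:
{"fn": "arm_command", "kwargs": {"rot": [[0, 0, 0], [0, 0, 0], [0, 0, 0], [0, 0, 0], [0, 0, 0]], "slide": [[0, 3, 0], [5, 1.5, 0], [8, 2, 0], [10, 2.5, 0], [0, 0, 0]], "gripper": [15, 15, 15, 15, 15]}}

```text
clock: 28.53
eef_pos: [417.1, 156.4, -9.7]
tool_rot: [3.137, 0.008, 0.222]
force: [0.3, 0.4, -2.3]
width: 24.9
```

```bash
python3 - <<'E'
from h import *
tgt(475.8,169,-10.5,12.5)
p,d=snap('top','t31',(190,220,340,340),5)
E
```

```text
t 28.53 pos [417.1 156.4  -9.7] yaw 12.7 F [ 0.3  0.4 -2.3] w 24.9 | slide [58.7 12.6 -0.8] rot [ 0.33 -0.4  -0.21]
```

View pics/t31.png

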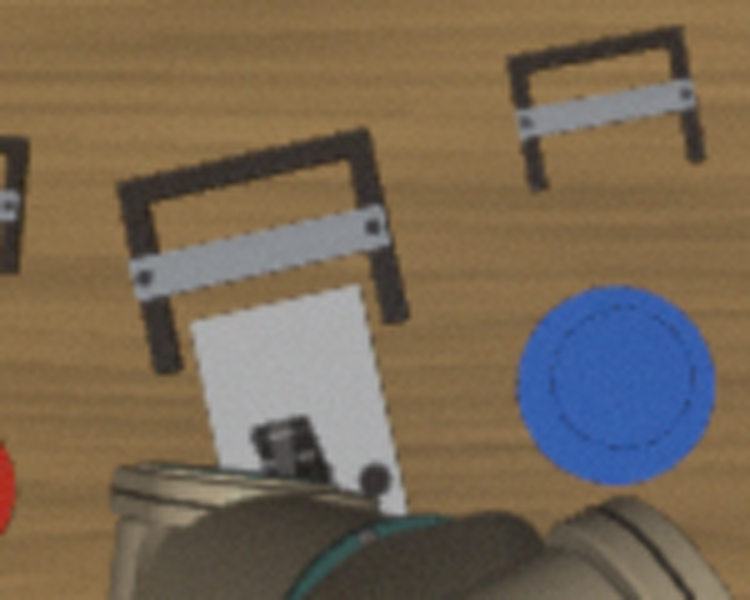

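The palette is centred between the rails with about 59 mm to go.

Request:
{"fn": "arm_command", "kwargs": {"rot": [[0.3, -0.4, -0.2], [0, 0, 0], [0, 0, 0], [0, 0, 0], [0, 0, 0]], "slide": [[8, 1.8, -1], [10, 2.2, 0], [10, 2.2, 0], [6, 1.3, 0], [0, 0, 0]], "gripper": [15, 15, 15, 15, 15]}}

```text
clock: 29.0
eef_pos: [447.1, 162.8, -10.5]
tool_rot: [3.139, 0.005, 0.222]
force: [0.9, -0.0, -0.4]
width: 24.8
```

```bash
python3 - <<'E'
from h import *
tgt(475.8,169,-10.8,12.5)
p,d=snap('top','t32',(190,220,340,340),5)
E
```

```text
t 29.0 pos [447.1 162.8 -10.5] yaw 12.7 F [ 0.9 -0.  -0.4] w 24.8 | slide [28.7  6.2 -0.3] rot [ 0.19 -0.24 -0.22]
```

View pics/t32.png

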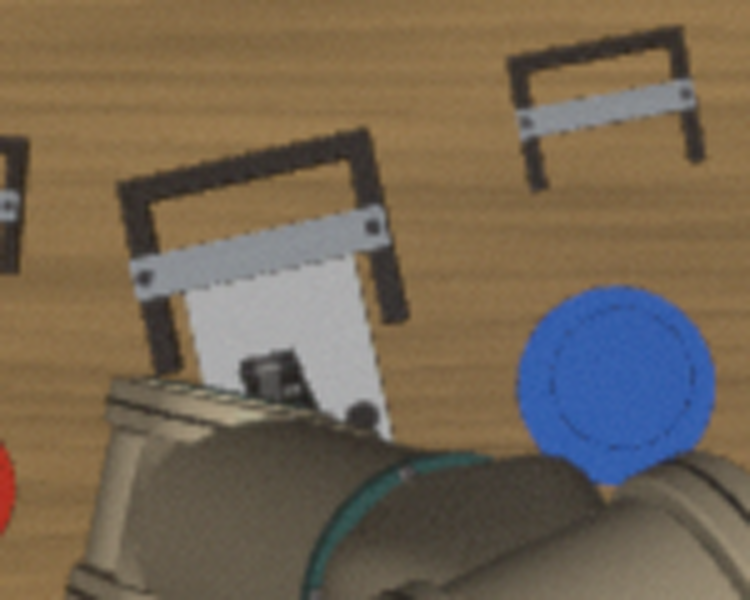

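Request:
{"fn": "arm_command", "kwargs": {"rot": [[0.2, -0.2, -0.2], [0, 0, 0], [0, 0, 0], [0, 0, 0]], "slide": [[7, 1.5, -0.3], [8, 1.7, 0], [6, 1.3, 0], [0, 0, 0]], "gripper": [15, 15, 15, 15]}}

```text
clock: 29.38
eef_pos: [467.7, 166.9, -10.8]
tool_rot: [3.141, 0.002, 0.22]
force: [1.8, 0.2, -0.4]
width: 25.1
```

Request:
{"fn": "arm_command", "kwargs": {"rot": [[0, 0, 0], [0, 0, 0]], "slide": [[4, 0.9, 0], [0, 0, 0]], "gripper": [15, 15]}}

```text
clock: 29.55
eef_pos: [472.6, 168.0, -10.9]
tool_rot: [3.141, 0.002, 0.219]
force: [1.6, -0.5, 1.2]
width: 24.7
```

Request:
{"fn": "arm_command", "kwargs": {"rot": [[0, 0, 0], [0, 0, 0]], "slide": [[4, 0.9, 0], [0, 0, 0]], "gripper": [15, 15]}}

```text
clock: 29.72
eef_pos: [476.8, 168.9, -10.9]
tool_rot: [3.141, 0.002, 0.219]
force: [1.9, -0.1, -0.1]
width: 24.9
```

Request:
{"fn": "arm_command", "kwargs": {"rot": [[0, 0, 0], [0, 0, 0]], "slide": [[3, 0.7, 0], [0, 0, 0]], "gripper": [15, 15]}}

```text
clock: 29.88
eef_pos: [476.7, 168.9, -10.7]
tool_rot: [3.139, 0.007, 0.22]
force: [2.4, -1.1, 2.9]
width: 25.0
```

Request:
{"fn": "arm_command", "kwargs": {"rot": [[0, 0, 0], [0, 0, 0]], "slide": [[3, 0.7, 0], [0, 0, 0]], "gripper": [15, 15]}}

```text
clock: 30.05
eef_pos: [476.7, 168.8, -10.3]
tool_rot: [3.138, 0.012, 0.22]
force: [1.1, -1.2, 4.3]
width: 25.3
```

```bash
python3 - <<'E'
from h import *
tgt(475.8,169,-10.8,12.5)
p,d=snap('top','t33',(190,220,340,340),5)
p,d=snap('side','s33',(200,150,350,260),5)
E
```

```text
t 30.05 pos [476.7 168.8 -10.3] yaw 12.6 F [ 1.1 -1.2  4.3] w 25.3 | slide [-0.9  0.2 -0.5] rot [ 0.35 -0.6  -0.13]
```

View pics/t33.png

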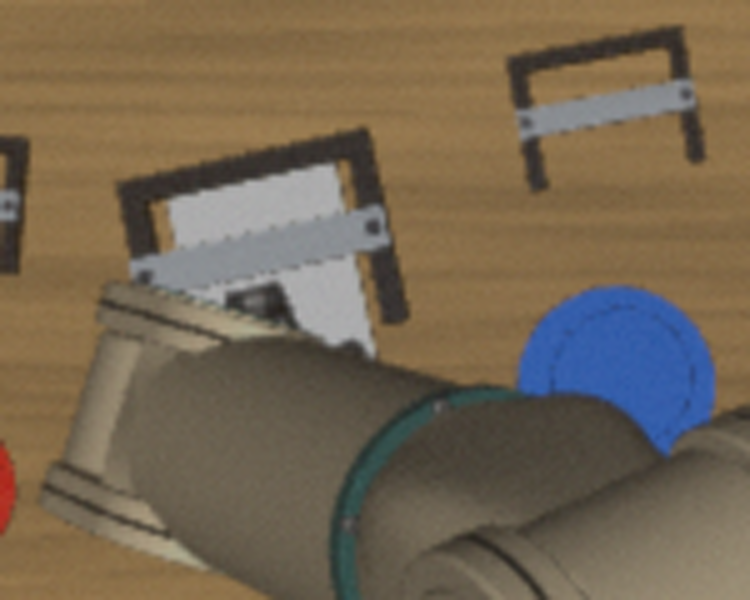

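View pics/s33.png

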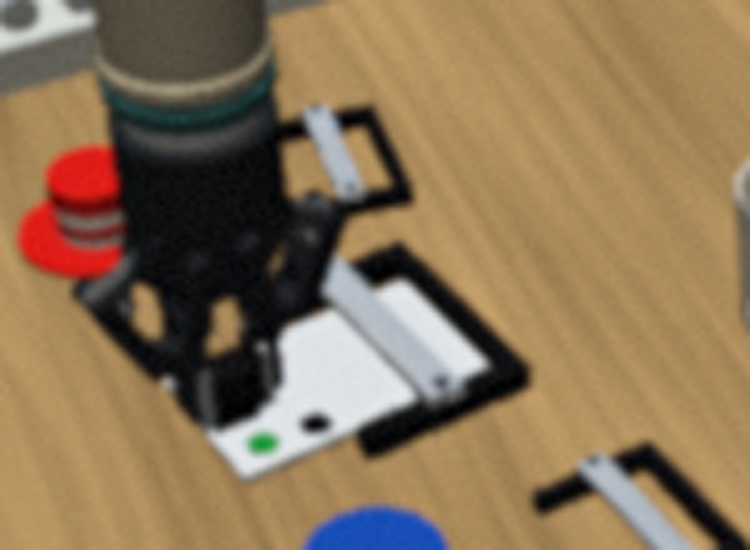

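The x motion stalled at 476.7 and the plate's leading edge meets the stop in both views (side crop (400,280) to (490,365)). I'll level the tool, nudge once more, then release.

Request:
{"fn": "arm_command", "kwargs": {"rot": [[0.3, -0.6, 0], [0, 0, 0], [0, 0, 0]], "slide": [[2, 0.4, -0.5], [2, 0.4, 0], [0, 0, 0]], "gripper": [15, 15, 15]}}

```text
clock: 30.4
eef_pos: [476.8, 168.9, -10.7]
tool_rot: [3.14, 0.005, 0.221]
force: [1.3, -0.2, 1.6]
width: 24.5
```

Request:
{"fn": "arm_command", "kwargs": {"rot": [[0, 0, 0], [0, 0, 0], [0, 0, 0], [0, 0, 0]], "slide": [[0, 0, 0], [0, 0, 0], [0, 0, 0], [0, 0, 0]], "gripper": [28, 34, 40, 46]}}

```text
clock: 30.73
eef_pos: [478.0, 169.0, -11.0]
tool_rot: [3.14, 0.004, 0.22]
force: [0.2, -0.2, -0.4]
width: 45.8
```

```bash
python3 - <<'E'
from h import *
tgt(475.8,169,-10.8,12.5)
p,d=snap('side','s34',(200,150,350,260),5)
E
```

```text
t 30.73 pos [478. 169. -11.] yaw 12.6 F [ 0.2 -0.2 -0.4] w 45.8 | slide [-2.2  0.   0.2] rot [ 0.14 -0.21 -0.13]
```

View pics/s34.png

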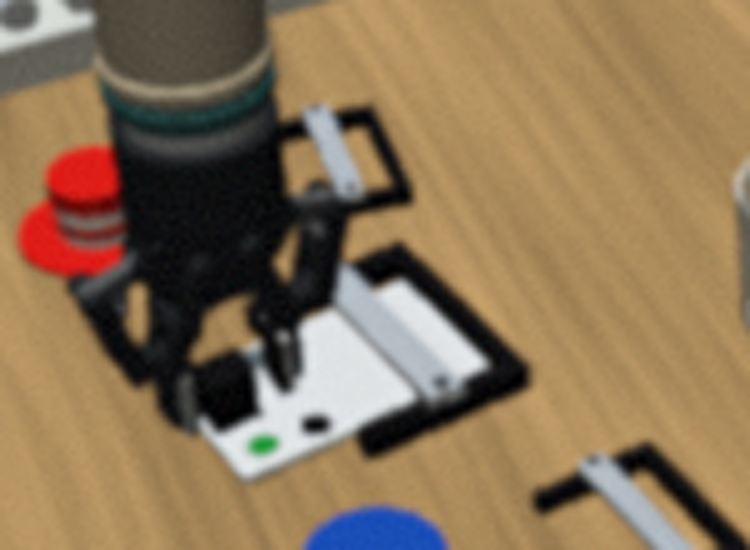

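Released. I'll rise clear and check home from both views.

Request:
{"fn": "arm_command", "kwargs": {"rot": [[0, 0, 0], [0, 0, 0], [0, 0, 0], [0, 0, 0], [0, 0, 0]], "slide": [[0, 0, 12], [0, 0, 20], [0, 0, 25], [0, 0, 30], [0, 0, 30]], "gripper": [55, 60, 60, 60, 60]}}

```text
clock: 31.2
eef_pos: [472.8, 166.7, 103.9]
tool_rot: [3.138, 0.019, 0.222]
force: [0.4, 0.5, -0.2]
width: 59.9
```

Request:
{"fn": "arm_command", "kwargs": {"rot": [[0, 0, 0], [0, 0, 0], [0, 0, 0], [0, 0, 0], [0, 0, 0]], "slide": [[-5, 20, 30], [-10, 30, 20], [-10, 35, 10], [-10, 35, 0], [-10, 35, 0]], "gripper": [60, 60, 60, 60, 60]}}

```text
clock: 31.62
eef_pos: [432.4, 317.1, 172.1]
tool_rot: [3.133, 0.011, 0.201]
force: [-0.1, 0.3, -0.3]
width: 59.6
```

```bash
python3 - <<'E'
from h import *
tgt()
p,d=snap('side','s35',(200,150,350,260),5)
p,d=snap('top','t35',(190,220,340,340),5)
E
```

```text
t 31.62 pos [432.4 317.1 172.1] yaw 11.5 F [-0.1  0.3 -0.3] w 59.6 | slide [0. 0. 0.] rot [ 0.59 -0.53 -0.  ]
```

View pics/s35.png

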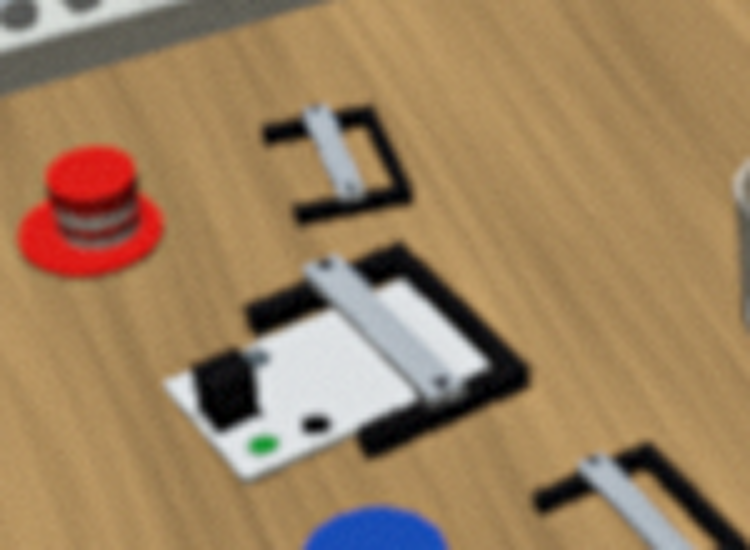

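View pics/t35.png

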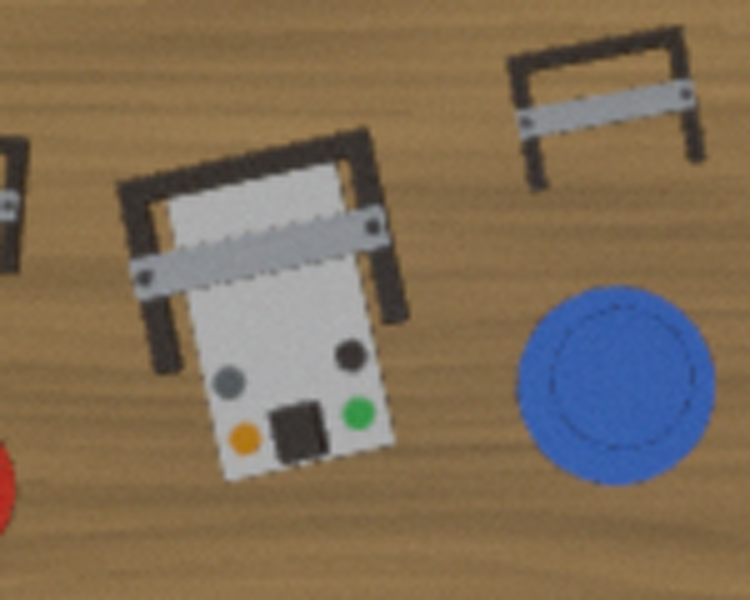

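The palette's leading edge meets the stop with no wood visible in either view. Final numeric checks follow: palette pose in the holder, pots on mats, and cup and tube unmoved.

```bash
python3 - <<'E'
from h import *
th=np.radians(12.5); ex=np.array([np.cos(th),np.sin(th)]); ey=np.array([-ex[1],ex[0]]); o=np.array([528.6,184.9])
for u,v in ((228,480),(393,441),(168,200),(338,165)):
    w=onz('top',190+u/5,220+v/5,8)[:2]-o; print('pal corner in holder', (w@ex).round(1),(w@ey).round(1))
# block/dabs check
p=np.load('t35.npz')['p']; p0=np.load('top0.npz')['p']
h=cv2.cvtColor(p,cv2.COLOR_RGB2HSV)
s=np.load('s35.npz')['p']; s0=np.load('side0.npz')['p']
for name,b in (('cup',(335,170,390,225)),('tube',(380,230,420,290))):
    u0,v0,u1,v1=b; print(name,'side diff',cv2.absdiff(s[v0:v1,u0:u1],s0[v0:v1,u0:u1]).mean().round(2), np.abs(s[300:330,480:540].astype(int)-s0[300:330,480:540]).mean().round(2))
def cl(sel,zr,box):
    P,c=cloud('side','s35.npz',box); hh=cv2.cvtColor(c[None].astype(np.uint8),cv2.COLOR_RGB2HSV)[0]
    k=sel(hh)&(P[:,2]>zr[0])&(P[:,2]<zr[1]); q=P[k]; print(((q.min(0)+q.max(0))/2).round(1),np.median(q[:,2]).round(1),k.sum())
Y=lambda h:(h[:,0]>22)&(h[:,0]<38)&(h[:,1]>150)
Rr=lambda h:((h[:,0]<6)|(h[:,0]>172))&(h[:,1]>160)
B=lambda h:(h[:,0]>105)&(h[:,0]<125)&(h[:,1]>150)
cl(Y,(35.5,44),(325,370,385,440)); cl(Y,(1,8),(325,370,385,440))
cl(Rr,(37,48),(195,165,240,210)); cl(Rr,(0,9),(195,165,240,210))
cl(B,(41.5,50),(245,235,305,300)); cl(B,(1,9),(245,235,305,300))
cv2.imwrite('pics/s36.png',np.ascontiguousarray(s[:,:,::-1]))
E
```

```text
pal corner in holder -68.0 38.7
pal corner in holder -67.2 -42.6
pal corner in holder 70.3 39.4
pal corner in holder 68.8 -44.7
cup side diff 2.46 2.43
tube side diff 2.4 2.43
[ 522.3 -348.5   39.6] 39.4 269
[ 517.4 -346.9    4.5] 5.6 626
[451.6 349.8  41.5] 42.0 171
[446.9 347.3   5.5] 6.5 196
[498.   17.9  45.9] 45.9 501
[496.2  15.8   5.6] 6.0 361
```

View pics/s36.png

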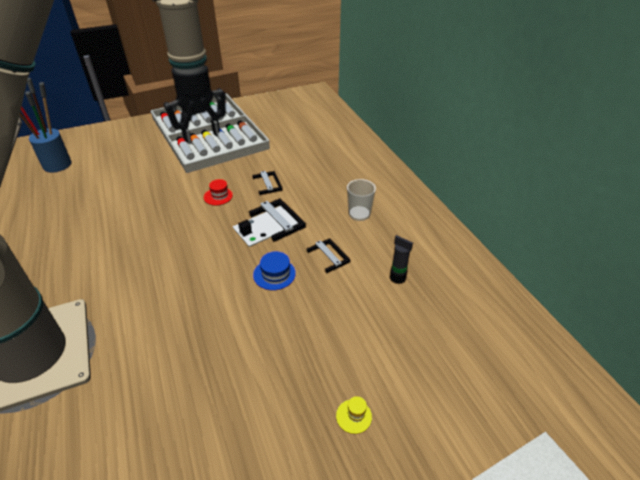

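Everything is in place: pots upright and within about 5 mm of their mat centres (15 mm allowed), the palette at the stop, and the cup and tube unchanged. Handing in.

```bash
python3 -c "
from cell import ctrl,telemetry
print(telemetry.read_state()['clock'],ctrl.finish_job())"
```

```text
the job is handed in; nothing more can be done
31.7167 None
```

The job is done and was handed in at about 31.7 s. The yellow, red and blue pots stand upright on their own mats, and the emptied palette is fully home in the largest holder.

**Last checks**
- **Pots:** each is within about 5 mm of its mat's centre, where 15 mm is allowed.
- **Palette:** forward motion stalled against the stop, and neither view shows a gap. Its rear edge measured about 2 mm past the nominal −70 mm, which fits contact with the stop at 72 mm.
- **Cup and tube:** unchanged, with image differences at noise level.

**What went wrong or disagreed**
- **Missed grasp:** the first grasp of the yellow pot closed on air. The fingertips sit about 20–40 mm above the reported TCP height, depending on the opening, so I measured the offset by depth and used it from then on.
- **Nudged pot:** the red pot slid about 8 mm on the blue lid while the jaws closed, but did not tip.
- **Palette route:** the direct path was blocked, so I slid it round the near side of the blue mat. The grip carried its weight about 1 mm off the table for some of that path and into the start of the insertion.
- **Camera agreement:** the two cameras differed by about 3 mm, so I averaged them.

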